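# Dip-gauge the emerald flask and present the gauge

## Task

Take the dip gauge by its coral grip out of its stand and lower its rod into the neck of the emerald flask until the collar stops on the rim, keeping hold of it. Draw it right out again and finish still holding it in the gripper, quite still, with the rod level (horizontal) and its tip over the middle of the ivory card, 15 to 25 cm above the table. Leave the flask standing upright where it is and do not disturb the crystal bottle, the hair claw or the incense burner.

Things in the scene. Friction and masses are not known exactly. Their poses are not given: they have to be found in the camera images.
- gauge_grip (a point): Centre of the grip of the loose dip gauge (56 to 84 g): a flat coral disc, 40 mm across, 12 mm thick, on edge like a coin. Its flat faces look along this frame's +y and -y: pinch it across y, at any angle about y. z runs up the rod's axis (rod 8 mm thick); collar underside 45 mm below, tip 125 mm below. It starts upright in its stand, its y within 0.5 rad of world y.
- gauge_collar (a point): Centre of the underside of the gauge's brass collar (24 mm across, 6 mm thick, round the steel rod, 80 mm above the rod's tip); same axes as gauge_grip.
- gauge_tip (a point): Tip (lower end, with dark rings) of the gauge's steel rod; same axes as gauge_grip: z points from the tip to the grip.
- flask_mouth (a point): Centre of the mouth of the emerald glass flask, at the top of its rim; z up along the neck. Loose, 0.3 to 0.5 kg, 73 mm wide, 100 mm tall, eight-sided, neck 26 mm outside; straight bore 15 mm wide and 94 mm deep, so the rod has 3.5 mm to spare all round and the collar meets the rim before the tip reaches the bottom. It stands upright on one of two brass trays.
- stand_mouth (a point): Centre of the top of the aluminium gauge stand, fixed: a tube 26 mm outside, 15 mm bore, 90 mm tall on a foot 68 mm across, on the other brass tray. The gauge's collar rests on its top; the rod is drawn out straight up, 80 mm.
- card_mid (a point): Centre of the upper face of the ivory reading card, fixed, 3 mm thick, 100 mm along its x and 80 mm along its y, lying on the table between the trays. (A fixed dome-topped jewellery box, 104 mm tall, not listed, stands at the far edge of the table beyond the right-hand tray.)
- crystal: Bystander: square crystal bottle, 44 mm square, 90 mm tall, loose, on the flask's tray; origin at the centre of its underside.
- hair_claw: Bystander: brown plastic hair claw, 76 mm along y, 36 mm wide, about 50 mm tall, loose, on the stand's tray; origin at the centre of its underside.
- burner: Bystander: pearl-white ceramic incense burner, 82 mm across, 80 mm tall, loose, on the table beyond the card; origin at the centre of its underside.
Things that resemble listed ones, but are neither listed nor needed, are in the scene too. Leave any pink look-alike of the part that bears card_mid alone.

How it is judged:
By the outcome, as a careful person would: the job done as asked, in the order asked, and still so for the second after the job is handed in, while the arm keeps its last pose, push and grip.
It also fails if it takes over 59 s, if anything falls off the work surface, if the arm or the gripper's body presses on something with over 40 N, if the wrist force passes 120 N, or if a joint passes its speed limit or range.

## Robot

A 7-joint arm with a two-finger parallel gripper is mounted at the origin on the work surface. World frame = base frame: x ahead of the robot, y to its left, z up, the work surface at z = 0. Lengths are in m, angles in rad, forces in N, time in s.
With the tool pointing down it reaches from about 0.4 to 0.875 m from the base axis. Payload 19.3 kg.
Tool frame: the origin (TCP) lies midway between the tips of the shut fingers; the grasp point (between the pads) lies 19 mm behind it; z points along the fingers, y is the direction in which the jaws open and shut (so a half turn about z gives the same grasp; the last joint's range is limited). The gripper opens to 85 mm and grips with 20 to 120 N. Pads are 22 mm wide; open, the fingers measure 114 mm over their backs; the gripper's body (76 mm by 85 mm) begins 54 mm behind the grasp point. The pads swing forward as they close: fully open they stand 13 mm farther back than shut.
Start: joints at [-1.38, 0.521, -0.036, 1.599, 0.021, 1.021, -0.113], TCP at [0.161, 0.604, 0.211] pointing down, gripper open.
Joint ranges: [-2.91, 2.91], [-0.3, 2.13], [-1.5, 1.42], [0.17, 2.43], [-1.26, 4.41], [0.16, 1.93], [-2.52, 2.52]. Speed limits (rad/s): [1.89, 1.89, 2.39, 2.39, 3.01, 3.01, 3.01].

## Interface

Orientations are given as [roll, pitch, yaw] about the fixed x, y, z axes, in that order (R = Rz(yaw) Ry(pitch) Rx(roll)).
In Python, from workcell import bot gives the robot as it stands.
- The arm moves only by the tool servo_tool, never from a script. Its argument "plan" is a list of rows, each a list of 5 numbers: the shift along the world's x, y, z in mm, then the turn about the world's z in rad, then the gripper's target within -1 to 1 (shut at 1, half-way at 0, fully open at -1). In form: [[tx, ty, tz, yaw, jaw], ...]. A call has exactly 10 rows; each row is the pose to reach, as a shift and turn from the pose commanded when the call began; what a row does not reach only later rows make up. A row lasts 1/12 s, in which the tool goes at most 41.7 mm and 7.16 degrees, less where a joint would pass 70% of its speed; a pose out of reach is approached as far as the arm can. A call with a gripper value outside its range is refused whole. The fingers move at their own pace and stop on an object; "squeeze" is the grip in N (left out, the last holds). Time passes only in rows, so rows that repeat a pose let the fingers close, or fill a call up. It gives the time, the measured TCP pose, the force and the opening at its end, in the units of the state.
- bot.observe(): the state, without advancing time (a new reading comes with each control period).
- bot.grab_frame(name): name is "scene" or "side" or "wrist"; returns the picture (400x640x3 uint8, blue, green, red); there is no depth.
- bot.calibration(name): a dict with "fx", "fy", "cx", "cy" (pixels), "T" (4x4, takes a point from camera to world coordinates). Camera axes: x right, y down, z forward; pixel columns grow to the right and rows downward; lengths in m; the calibration is good to about 2 mm. A picture is of the moment at which its call begins: read the wrist's pose just before it. calibration takes no time and is no camera call; for the wrist camera it gives the pose at the moment of the call.
- bot.job_done(): hands the job in, once; it reports no verdict.
The state is a dict: "clock": time; "qpos": joint angles; "qd": joint speeds; "joint_efforts": joint torques, N m; "position": TCP position; "tool_rot": TCP orientation; "force": force on the tool from outside, world axes, zero at the start; "moment": the same for the moment, N m; "grip_width": finger opening in m.
Only numpy, scipy, OpenCV 4.12 (cv2) and the standard library are available. Lean on these libraries where they do the work, as an engineer would, in place of code of your own. Each camera call takes 0.05 s, during which the arm holds its last target.

## Working session

There is one attempt and no reset: what is moved stays moved. The work goes in short steps, Python scripts to look and compute and a tool call to move; the robot and the scene stay as the last step left them, time stands still between calls to the robot, and variables do not carry over. Pictures are saved under pics/ and viewed, and the job is handed in when it is done.

Besides the shell and the picture viewer there is one more tool, called after "Request:" by a JSON object that holds its "fn" and its "kwargs", one argument or row to a line. servo_tool: Moves the arm, as the interface text tells. Its arguments: {"type":"object","properties":{"plan":{"type":"array","items":{"type":"array","items":{"type":"number"}}},"squeeze":{"type":"number"}},"required":["plan"]}

```bash
ls; mkdir -p pics
python3 - <<'E'
from workcell import bot
import cv2,numpy as np
print(bot.observe())
for n in("scene","side","wrist"):
    c=bot.calibration(n);print(n,c['fx'],c['fy'],c['cx'],c['cy'],np.round(c['T'],4).tolist())
    cv2.imwrite(f"pics/{n}0.png",bot.grab_frame(n))
E
```

```text
pics
{'clock': 0.0, 'qpos': array([-1.38019535,  0.52204561, -0.03633398,  1.59998685,  0.02118139,
        1.02110379, -0.11280605]), 'qd': array([ 0.00076299, -0.0003106 , -0.00101064, -0.00064801, -0.00058449,
        0.00177908,  0.00079943]), 'joint_efforts': array([ 6.75717984e-04, -9.27114987e+01,  1.98011689e+00, -3.69928336e+01,
        1.78831798e-02,  8.26439238e-03,  4.49491904e-05]), 'position': array([0.16109489, 0.60351218, 0.21061355]), 'tool_rot': array([-3.14043496e+00,  6.34848705e-05,  2.88077128e+00]), 'force': array([-0.08619776, -0.90045616,  0.38697388]), 'moment': array([ 0.02203453, -0.02164752, -0.04184997]), 'grip_width': 0.08531521495193663}
scene 410.18896176694875 410.18896176694875 317.0380066378366 198.50879447280363 [[-0.8372, 0.3376, -0.4302, 1.0429], [0.5467, 0.4975, -0.6735, 0.6995], [-0.0134, -0.7991, -0.6011, 0.7318], [0.0, 0.0, 0.0, 1.0]]
side 470.2530052031435 470.2530052031435 320.73123681590295 196.55817430331567 [[0.7887, -0.4589, 0.4091, 0.2384], [-0.6147, -0.5829, 0.5314, -0.507], [-0.0053, -0.6706, -0.7418, 0.8066], [0.0, 0.0, 0.0, 1.0]]
wrist 299.26236732770764 299.26236732770764 319.0748995872127 204.831851843289 [[0.259, 0.9273, 0.2704, 0.0919], [0.9659, -0.2485, -0.0731, 0.6217], [-0.0006, 0.2801, -0.96, 0.3736], [0.0, 0.0, 0.0, 1.0]]
```

View pics/scene0.png

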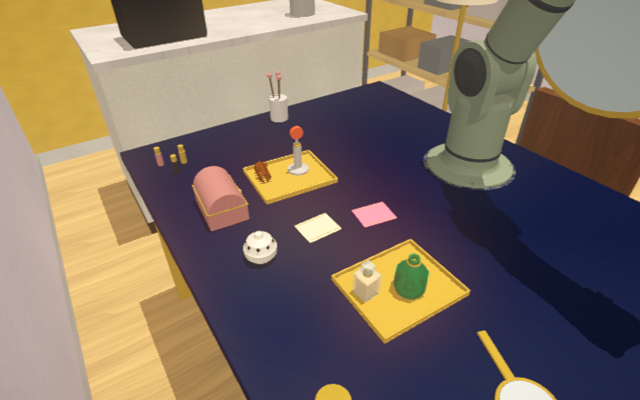

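View pics/side0.png

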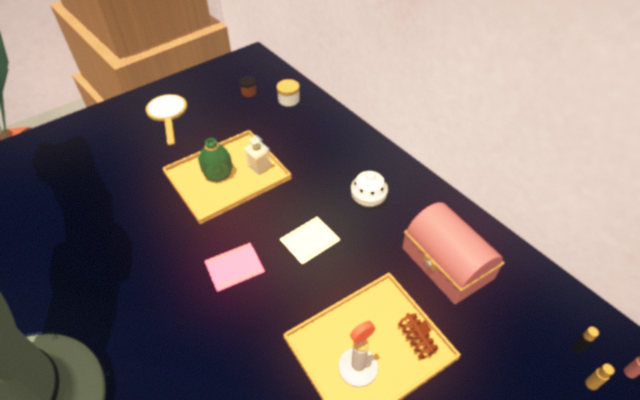

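View pics/wrist0.png

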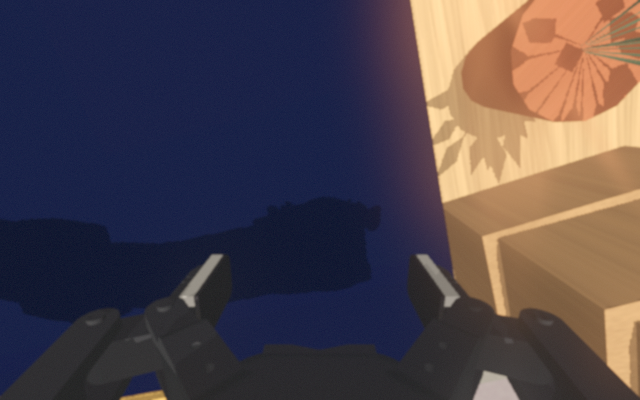

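Scene: the coral disc is at (296,132) on the aluminium stand (right-hand tray), the emerald flask at (411,280), and the ivory card at (318,228). In the side view these sit at (362,332), (213,160) and (310,240).
Could be mistaken: pink card (374,214) for the ivory card, pink jewellery box (218,195) for the coral grip, crystal bottle (367,282) for the flask, white jar or brush holder (278,105) for the stand. I'll check these in close crops.

Run:
```python
import cv2,numpy as np
s=cv2.imread('pics/scene0.png');d=cv2.imread('pics/side0.png')
def cr(im,x,y,w,h,k): return cv2.resize(im[y:y+h,x:x+w],(w*k,h*k),interpolation=cv2.INTER_CUBIC)
a=cr(s,250,115,100,75,4);b=cr(d,310,300,100,75,4)
c=cr(s,370,240,100,75,4);e=cr(d,180,125,100,75,4)
cv2.imwrite('pics/crop0.png',np.vstack([np.hstack([a,b]),np.hstack([c,e])]))
```

```text
(no output)
```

View pics/crop0.png

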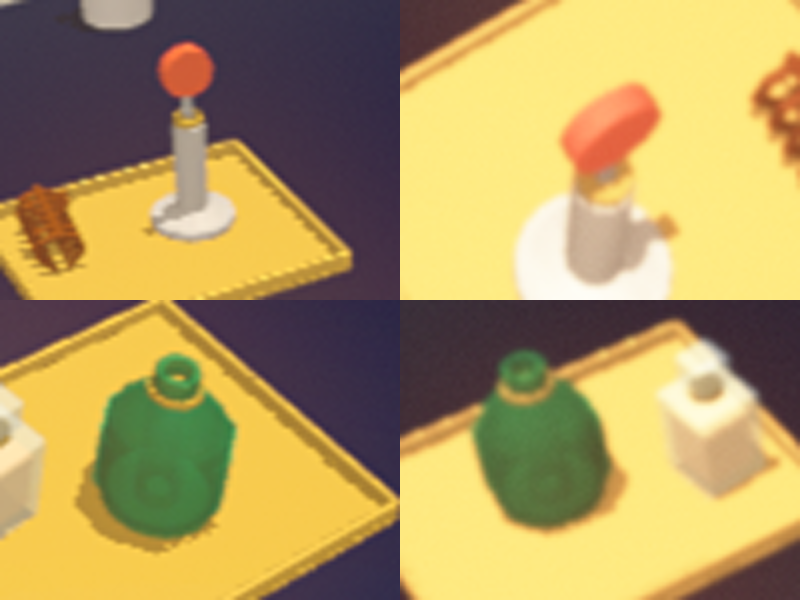

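The crops confirm the choice: the coral disc is on edge on a rod with a brass collar on the grey tube, and the green flask mouth is open. Next I'll triangulate.

```bash
cat > h.py <<'E'
import cv2,numpy as np
def ray(c,u,v):
    T=np.array(c['T']);d=T[:3,:3]@np.array([(u-c['cx'])/c['fx'],(v-c['cy'])/c['fy'],1]);return T[:3,3],d/np.linalg.norm(d)
def plane(c,u,v,z):
    o,d=ray(c,u,v);return o+d*(z-o[2])/d[2]
def tri(obs):
    A=np.zeros((3,3));b=np.zeros(3);P=[]
    for c,u,v in obs:
        o,d=ray(c,u,v);M=np.eye(3)-np.outer(d,d);A+=M;b+=M@o;P.append((o,M))
    x=np.linalg.solve(A,b);return x,[float(np.linalg.norm(M@(x-o))) for o,M in P]
def proj(c,p):
    T=np.array(c['T']);q=T[:3,:3].T@(np.asarray(p)-T[:3,3]);return np.array([c['cx']+c['fx']*q[0]/q[2],c['cy']+c['fy']*q[1]/q[2]])
def mask(im,lo,hi,roi):
    h=cv2.cvtColor(im,cv2.COLOR_BGR2HSV);m=cv2.inRange(h,lo,hi);k=np.zeros_like(m);x,y,w,H=roi;k[y:y+H,x:x+w]=255;return m&k
def cen(m):
    n,l,st,ce=cv2.connectedComponentsWithStats(m);i=1+np.argmax(st[1:,4]);return ce[i],st[i],(l==i)
E
python3 - <<'E'
from h import *
from workcell import bot
S=bot.calibration('scene');D=bot.calibration('side')
s=cv2.imread('pics/scene0.png');d=cv2.imread('pics/side0.png')
o=[]
for im,c,roi in((s,S,(280,120,40,25)),(d,D,(340,310,45,40))):
    m=mask(im,(0,140,120),(9,255,255),roi);ce,st,mm=cen(m);print(ce,st);o.append((c,*ce))
    ys,xs=np.nonzero(mm);print(cv2.minAreaRect(np.c_[xs,ys].astype(np.float32)))
print('grip',tri(o))
# flask mouth: crops
uS=(370+177/4-.4,240+75/4-.4);uD=(180+(523-400)/4-.4,125+(365-300)/4-.4)
print('mouth',tri([(S,*uS),(D,*uD)]))
# stand top from collar
print('collar',tri([(S,250+188/4,115+118/4),(D,310+(605-400)/4,300+185/4)]))
for im,c,roi in((s,S,(285,205,65,45)),(d,D,(270,205,80,65))):
    m=mask(im,(15,15,150),(40,140,255),roi);ce,st,mm=cen(m);
    ys,xs=np.nonzero(mm);r=cv2.minAreaRect(np.c_[xs,ys].astype(np.float32));
    cnt=cv2.findContours(mm.astype(np.uint8),0,2)[0][0];ap=cv2.approxPolyDP(cv2.convexHull(cnt),4,True)[:,0]
    print('card',ce,st,plane(c,*ce,.003),[plane(c,*p,.003)[:2].round(3).tolist() for p in ap])
for n,p,q in (('claw',(262,172),(418,335)),('burner',(260,252),(369,192)),('crystal',(367,285),(258,157))):
    print(n,tri([(S,*p),(D,*q)]))
E
```

```text
[295.93478261 132.17391304] [290 126  13  13 138]
((296.0, 132.0), (12.0, 12.0), 90.0)
[362.575      333.12083333] [351 322  23  21 240]
((362.3294677734375, 332.2176513671875), (12.907362937927246, 24.079280853271484), 49.398704528808594)
grip (array([ 0.48555041, -0.28745933,  0.13726021]), [2.853700180049191e-05, 2.853700180058903e-05])
mouth (array([0.53592643, 0.28686907, 0.10116156]), [0.0008154295813663804, 0.0008154295813663116])
collar (array([ 0.48454995, -0.28810152,  0.09356056]), [0.000911541829881542, 0.0009115418298813471])
card [317.39263024 227.27700127] [295 213  47  30 787] [ 0.59126365 -0.00830278  0.003     ] [[0.54, 0.03], [0.641, 0.028], [0.637, -0.05], [0.54, -0.048]]
card [309.747557   240.23127036] [279 216  61  48 614] [ 0.586301   -0.01569301  0.003     ] [[0.639, 0.028], [0.636, -0.054], [0.536, -0.05], [0.537, 0.027]]
claw (array([ 0.60271306, -0.31231742,  0.02110992]), [0.0009199038671302601, 0.000919903867130284])
burner (array([0.76896499, 0.00232614, 0.0160926 ]), [0.0006839988127699863, 0.000683998812769899])
crystal (array([0.62528654, 0.24325496, 0.03170006]), [0.000945611896779288, 0.0009456118967792536])
```

Request:
{"fn": "servo_tool", "kwargs": {
  "plan": [
    [28,-29,10,0,-1],
    [56,-58,20,0,-1],
    [84,-87,30,0,-1],
    [112,-116,40,0,-1],
    [140,-145,50,0,-1],
    [168,-174,50,0,-1],
    [196,-203,50,0,-1],
    [224,-232,50,0,-1],
    [252,-261,50,0,-1],
    [280,-290,50,0,-1]
  ],
  "squeeze": 40
}}

```text
clock: 0.98
position: [0.4422, 0.3121, 0.2613]
tool_rot: [3.142, -0.0, 2.881]
force: [1.2, 0.1, 0.8]
grip_width: 0.0854
```

Request:
{"fn": "servo_tool", "kwargs": {
  "plan": [
    [0,-40,0,0,-1],
    [0,-80,0,0,-1],
    [0,-120,0,0,-1],
    [0,-160,0,0,-1],
    [0,-200,0,0,-1],
    [0,-240,0,0,-1],
    [0,-280,0,0,-1],
    [0,-320,0,0,-1],
    [0,-360,0,0,-1],
    [0,-400,0,0,-1]
  ]
}}

```text
clock: 1.82
position: [0.4407, -0.088, 0.2614]
tool_rot: [3.141, 0.0, 2.881]
force: [0.4, -0.4, -0.2]
grip_width: 0.0857
```

Request:
{"fn": "servo_tool", "kwargs": {
  "plan": [
    [0,-35,0,0,-1],
    [0,-70,0,0,-1],
    [0,-105,0,0,-1],
    [0,-140,0,0,-1],
    [0,-170,0,0,-1],
    [0,-190,0,0,-1],
    [0,-200,0,0,-1],
    [0,-200,0,0,-1],
    [0,-200,0,0,-1],
    [0,-200,0,0,-1]
  ]
}}

```text
clock: 2.65
position: [0.4414, -0.2849, 0.2611]
tool_rot: [3.141, -0.0, 2.882]
force: [0.8, -0.5, -1.3]
grip_width: 0.0852
```

Run:
```python
from h import *
from workcell import bot
import pickle
print(bot.observe()['position'])
c=bot.calibration('wrist');im=bot.grab_frame('wrist');cv2.imwrite('pics/w1.png',im);pickle.dump(c,open('w1.pkl','wb'))
print(proj(c,[.4855,-.2875,.137]))
```

```text
[ 0.4414067  -0.28489911  0.2610922 ]
[328.03881473 233.94097209]
```

View pics/w1.png

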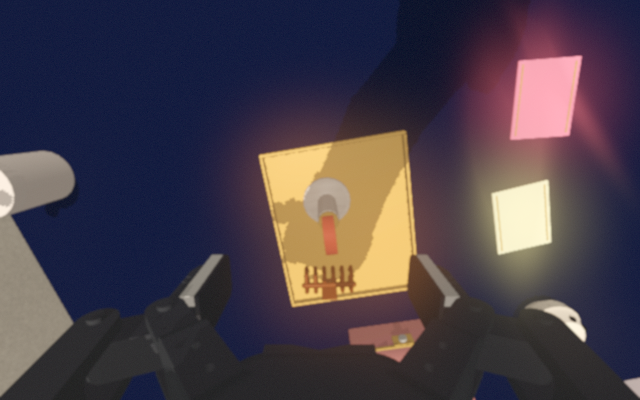

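Run:
```python
from h import *
import pickle
c=pickle.load(open('w1.pkl','rb'));im=cv2.imread('pics/w1.png')
m=mask(im,(0,140,90),(9,255,255),(310,205,40,58));ce,st,mm=cen(m);print(ce,st)
ys,xs=np.nonzero(mm);vx,vy,x0,y0=cv2.fitLine(np.c_[xs,ys].astype(np.float32),cv2.DIST_L2,0,.01,.01).ravel()
print(cv2.minAreaRect(np.c_[xs,ys].astype(np.float32)))
a=plane(c,x0-18*vx,y0-18*vy,.137);b=plane(c,x0+18*vx,y0+18*vy,.137);print(a,b,plane(c,*ce,.137));v=b-a;print(np.degrees(np.arctan2(v[1],v[0])))
T=np.array(c['T']);print(T[:3,3])
S,D=[__import__('workcell').bot.calibration(n) for n in('scene','side')]
print(tri([(c,*ce),(S,295.935,132.174),(D,362.575,333.12)]))
```

```text
[329.17054264 235.0129199 ] [323 217  14  37 387]
((329.1154479980469, 234.923095703125), (36.83831787109375, 10.666986465454102), 82.87498474121094)
[ 0.46758467 -0.28408866  0.137     ] [ 0.50701369 -0.28934561  0.137     ] [ 0.48694597 -0.28667004  0.137     ]
-7.594281492965641
[ 0.37214342 -0.26708308  0.42400783]
(array([ 0.48602671, -0.28699893,  0.13749057]), [0.0007707328328631164, 0.0002338384921381588, 0.0006882238794099047])
```

Request:
{"fn": "servo_tool", "kwargs": {
  "plan": [
    [11,0,0,0.04,-1],
    [22,-1,0,0.08,-1],
    [34,-1,0,0.13,-1],
    [45,-1,0,0.13,-1],
    [45,-1,-20,0.13,-1],
    [45,-1,-40,0.13,-1],
    [45,-1,-50,0.13,-1],
    [45,-1,-50,0.13,-1],
    [45,-1,-50,0.13,-1],
    [45,-1,-50,0.13,-1]
  ]
}}

```text
clock: 3.53
position: [0.4866, -0.2873, 0.2122]
tool_rot: [-3.141, 0.001, 3.01]
force: [-0.3, -0.3, -0.4]
grip_width: 0.0852
```

Run:
```python
from h import *
from workcell import bot
import pickle
o=bot.observe();print(o['position'],o['tool_rot'])
c=bot.calibration('wrist');im=bot.grab_frame('wrist');cv2.imwrite('pics/w2.png',im);pickle.dump(c,open('w2.pkl','wb'))
print(proj(c,[.486,-.287,.1375]))
m=mask(im,(0,140,90),(9,255,255),(270,205,100,195));ce,st,mm=cen(m);print(ce,st)
print(plane(c,*ce,.1375), bot.observe()['position'])
```

```text
[ 0.48661147 -0.28730069  0.21222767] [-3.14124381e+00  1.13514911e-03  3.01034362e+00]
[319.81506352 206.63291028]
[320.72       217.19142857] [314 205  14  26 350]
[ 0.49524787 -0.28746035  0.1375    ] [ 0.48665184 -0.28734227  0.21231019]
```

View pics/w2.png

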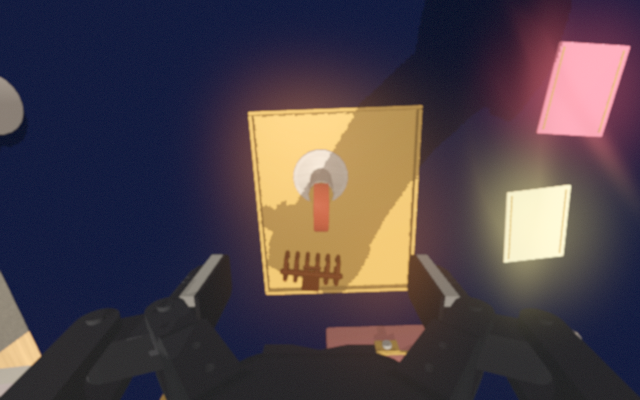

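Request:
{"fn": "servo_tool", "kwargs": {
  "plan": [
    [0,0,-20,0,-1],
    [0,0,-45,0,-1],
    [0,0,-70,0,-1],
    [0,0,-85,0,-1],
    [0,0,-94,0,-1],
    [0,0,-94,0,-1],
    [0,0,-94,0,0],
    [0,0,-94,0,0.4],
    [0,0,-94,0,0.8],
    [0,0,-94,0,1]
  ]
}}

```text
clock: 4.42
position: [0.4866, -0.2873, 0.1181]
tool_rot: [-3.141, 0.001, 3.011]
force: [-0.6, -0.1, 0.1]
grip_width: 0.0389
```

Request:
{"fn": "servo_tool", "kwargs": {
  "plan": [
    [0,0,0,0,1],
    [0,0,0,0,1],
    [0,0,0,0,1],
    [0,0,0,0,1],
    [0,0,0,0,1],
    [0,0,0,0,1],
    [0,0,0,0,1],
    [0,0,0,0,1],
    [0,0,0,0,1],
    [0,0,0,0,1]
  ]
}}

```text
clock: 5.25
position: [0.4864, -0.2873, 0.1175]
tool_rot: [-3.141, 0.0, 3.011]
force: [-0.9, 0.8, 5.9]
grip_width: 0.011
```

Run:
```python
from h import *
from workcell import bot
o=bot.observe();print(o)
s=bot.grab_frame('scene');d=bot.grab_frame('side');w=bot.grab_frame('wrist')
def cr(im,x,y,w,h,k): return cv2.resize(im[y:y+h,x:x+w],(w*k,h*k),interpolation=cv2.INTER_CUBIC)
cv2.imwrite('pics/c3.png',np.vstack([np.hstack([cr(s,250,115,100,75,4),cr(d,310,300,100,75,4)]),cr(w,200,210,200,75,4)]))
```

```text
{'clock': 5.25, 'qpos': array([ 0.20395885,  0.56960626,  0.31634753,  1.85821971, -0.24831292,
        0.75164439,  2.09590431]), 'qd': array([ 2.72287735e-03, -8.61359323e-04,  1.33118563e-03,  1.03922652e-03,
       -1.48692203e-03,  1.23274708e-04, -2.49204657e-05]), 'joint_efforts': array([ 7.92940176e-03, -8.22330093e+01,  9.32916373e+00, -2.75496733e+01,
       -3.10079323e-02, -2.45234314e-01,  2.20087561e-03]), 'position': array([ 0.48635541, -0.28726031,  0.11749305]), 'tool_rot': array([-3.14146951e+00,  4.85483550e-04,  3.01069272e+00]), 'force': array([-0.94665108,  0.7813678 ,  5.93413643]), 'moment': array([-0.02567141,  0.08549762, -0.00148959]), 'grip_width': 0.011031765335517233}
```

View pics/c3.png

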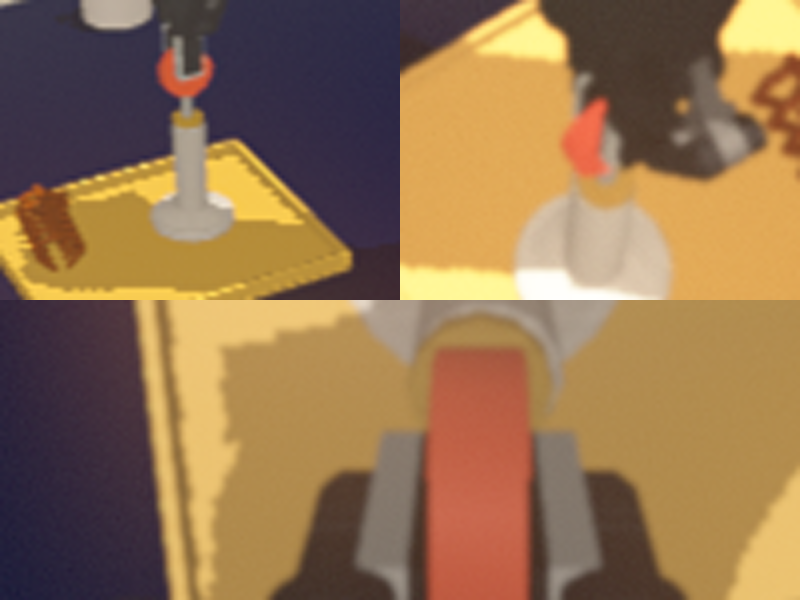

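The wrist crop shows the coral disc held flush between the pads (opening 11 mm), with the rod still in the stand. Now I lift straight up.

Request:
{"fn": "servo_tool", "kwargs": {
  "plan": [
    [0,0,8,0,1],
    [0,0,20,0,1],
    [0,0,35,0,1],
    [0,0,50,0,1],
    [0,0,65,0,1],
    [0,0,85,0,1],
    [0,0,105,0,1],
    [0,0,125,0,1],
    [0,0,135,0,1],
    [0,0,135,0,1]
  ],
  "squeeze": 70
}}

```text
clock: 6.23
position: [0.4869, -0.2876, 0.2542]
tool_rot: [-3.141, 0.003, 3.011]
force: [-0.3, 0.9, -1.2]
grip_width: 0.0102
```

Run:
```python
from h import *
from workcell import bot
o=bot.observe();print(o['position'],o['force'],o['grip_width'])
s=bot.grab_frame('scene');d=bot.grab_frame('side')
def cr(im,x,y,w,h,k): return cv2.resize(im[y:y+h,x:x+w],(w*k,h*k),interpolation=cv2.INTER_CUBIC)
cv2.imwrite('pics/c4.png',np.hstack([cr(s,250,50,100,140,4),cr(d,310,260,100,140,4)]))
```

```text
[ 0.48685963 -0.28758084  0.25424349] [-0.25797798  0.87452715 -1.21387845] 0.010205515373474429
```

View pics/c4.png

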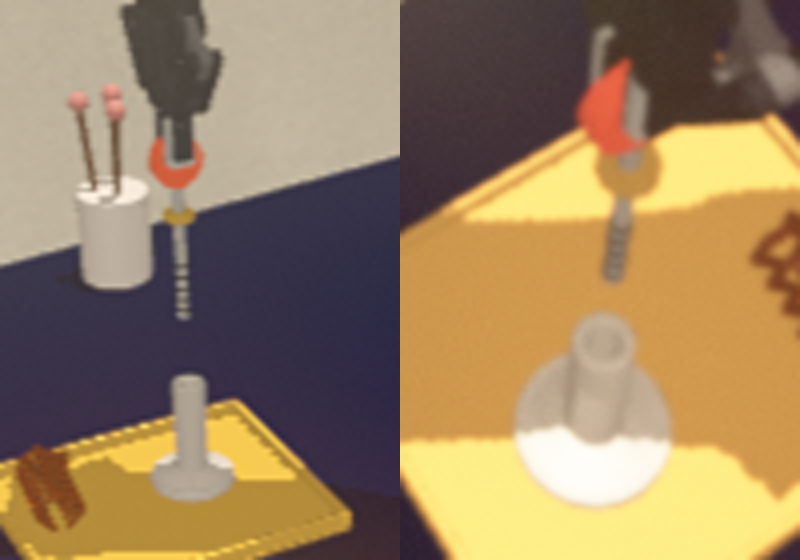

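The gauge is out and held; the stand top is empty at scene (297,145) and side (360,346). Next I carry it to above the flask.

Request:
{"fn": "servo_tool", "kwargs": {
  "plan": [
    [2,20,0,0,1],
    [5,58,0,0,1],
    [8,96,0,0,1],
    [11,134,0,0,1],
    [14,172,0,0,1],
    [17,210,0,0,1],
    [20,248,0,0,1],
    [23,286,0,0,1],
    [26,324,0,0,1],
    [30,360,0,0,1]
  ]
}}

```text
clock: 7.17
position: [0.5152, 0.075, 0.2509]
tool_rot: [-3.141, -0.002, 3.011]
force: [0.9, 1.0, -0.3]
grip_width: 0.0103
```

Request:
{"fn": "servo_tool", "kwargs": {
  "plan": [
    [3,38,0,0,1],
    [6,76,0,0,1],
    [9,112,0,0,1],
    [12,146,0,0,1],
    [15,175,0,0,1],
    [17,195,0,0,1],
    [19,208,0,0,1],
    [19,215,0,0,1],
    [19,215,0,0,1],
    [19,215,0,0,1]
  ]
}}

```text
clock: 8.0
position: [0.5352, 0.2865, 0.2517]
tool_rot: [-3.141, -0.0, 3.01]
force: [0.4, 0.1, -0.7]
grip_width: 0.0103
```

Run:
```python
from h import *
from workcell import bot
import pickle
c=bot.calibration('wrist');w=bot.grab_frame('wrist')
o=bot.observe();print(o['position'],o['tool_rot'],o['force'],o['grip_width'])
s=bot.grab_frame('scene');d=bot.grab_frame('side')
cv2.imwrite('pics/s5.png',s);cv2.imwrite('pics/d5.png',d);cv2.imwrite('pics/w5.png',w);pickle.dump(c,open('w5.pkl','wb'))
def cr(im,x,y,w,h,k): return cv2.resize(im[y:y+h,x:x+w],(w*k,h*k),interpolation=cv2.INTER_CUBIC)
cv2.imwrite('pics/c5.png',np.hstack([cr(s,360,165,100,140,4),cr(d,170,70,100,140,4)]))
```

```text
[0.53537821 0.28620326 0.25199119] [-3.14078074e+00 -1.21137053e-04  3.00910566e+00] [-0.091694    0.44921426 -0.89491782] 0.01002805751145887
```

View pics/c5.png

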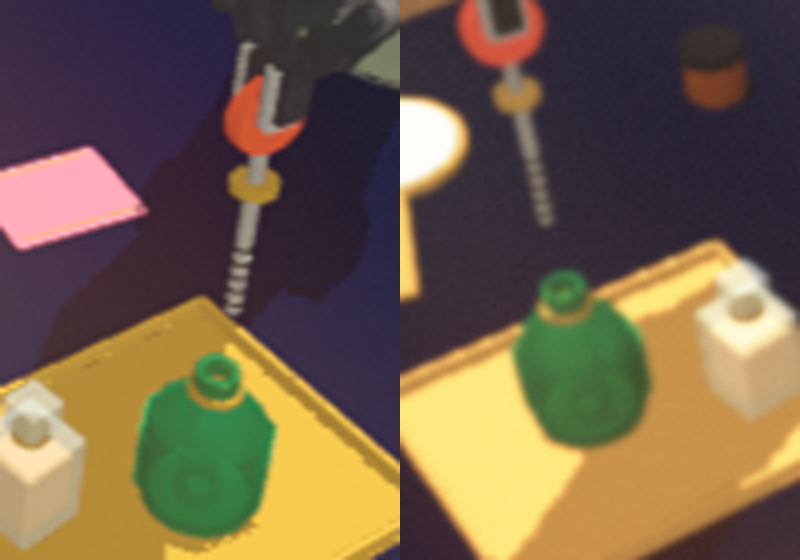

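View pics/w5.png

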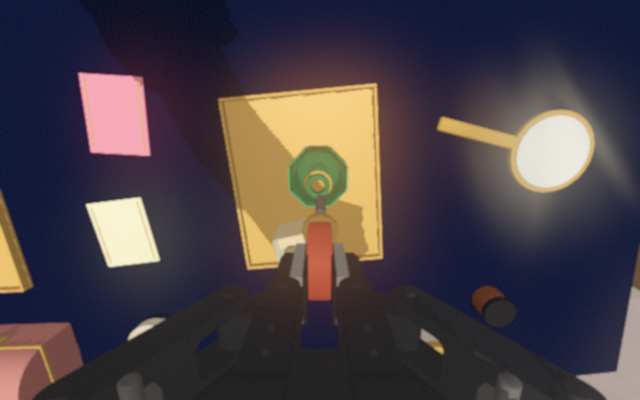

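Run:
```python
from h import *
from workcell import bot
import pickle
S=bot.calibration('scene');D=bot.calibration('side');W=pickle.load(open('w5.pkl','rb'))
w=cv2.imread('pics/w5.png')
k=4;cv2.imwrite('pics/w5c.png',cv2.resize(w[140:240,260:380],None,fx=6,fy=6,interpolation=cv2.INTER_CUBIC))
h=.375
def P(n,a,b):
    sa=(360+a[0]/4-h,165+a[1]/4-h);db=(170+(b[0]-400)/4-h,70+b[1]/4-h)
    x,r=tri([(S,*sa),(D,*db)]);print(n,x.round(4),np.round(r,4),'wrist',proj(W,x).round(1));return x
c=P('collar',(255,184),(516,96));t=P('tip',(233,311),(546,222));m=P('mouth',(218,371),(565,287))
v=c-t;print(v,np.linalg.norm(v),np.degrees(np.arctan2(v[:2],v[2])))
```

```text
collar [0.5342 0.2869 0.2306] [0.0002 0.0002] wrist [320.1 229.5]
tip [0.5344 0.2876 0.1471] [0.0001 0.0001] wrist [320.7 197.2]
mouth [0.535  0.285  0.1017] [0.0003 0.0003] wrist [318.1 187.2]
[-0.000169   -0.00071603  0.08346574] 0.08346897852187317 [-0.11600864 -0.49151363]
```

View pics/w5c.png

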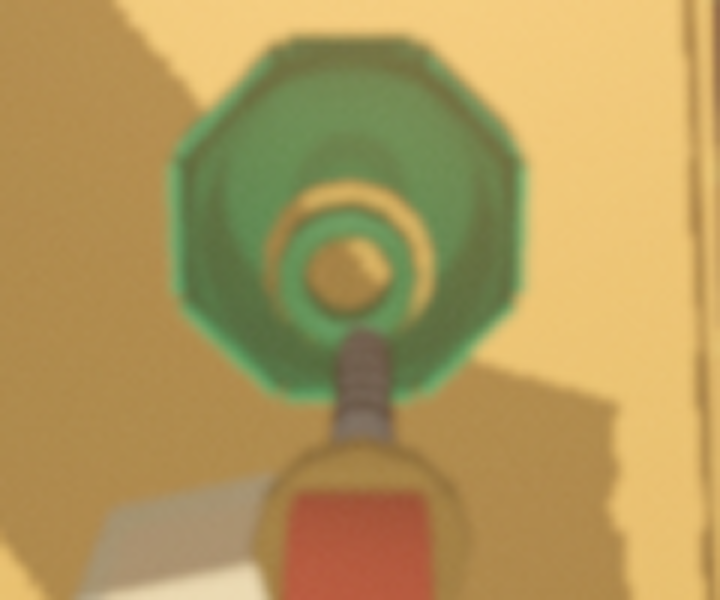

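The crops and wrist picture show the rod vertical, with the tip at wrist (320,197) and the mouth at (318,186). I'll shift y by about -2.5 mm, lower to just above the rim and check again.

Request:
{"fn": "servo_tool", "kwargs": {
  "plan": [
    [0,-1,-6,0,1],
    [0,-2,-14,0,1],
    [0,-2.5,-22,0,1],
    [0,-2.5,-30,0,1],
    [0,-2.5,-36,0,1],
    [0,-2.5,-38,0,1],
    [0,-2.5,-38,0,1],
    [0,-2.5,-38,0,1],
    [0,-2.5,-38,0,1],
    [0,-2.5,-38,0,1]
  ]
}}

```text
clock: 8.98
position: [0.5353, 0.2855, 0.2146]
tool_rot: [3.141, 0.0, 3.011]
force: [1.5, 0.2, -0.7]
grip_width: 0.0105
```

Run:
```python
from h import *
from workcell import bot
import pickle
c=bot.calibration('wrist');w=bot.grab_frame('wrist')
o=bot.observe();print(o['position'],o['tool_rot'],o['force'],o['grip_width'])
s=bot.grab_frame('scene');d=bot.grab_frame('side')
cv2.imwrite('pics/w6.png',w);pickle.dump(c,open('w6.pkl','wb'))
def cr(im,x,y,w,h,k): return cv2.resize(im[y:y+h,x:x+w],(w*k,h*k),interpolation=cv2.INTER_CUBIC)
cv2.imwrite('pics/c6.png',np.hstack([cr(s,395,220,40,50,6),cr(d,190,100,40,50,6),cr(w,300,165,40,50,6)]))
```

```text
[0.53530975 0.28545219 0.21452569] [3.14124539e+00 3.97694472e-04 3.01077606e+00] [ 0.43943608  0.6664973  -1.26655314] 0.010577842392886705
```

View pics/c6.png

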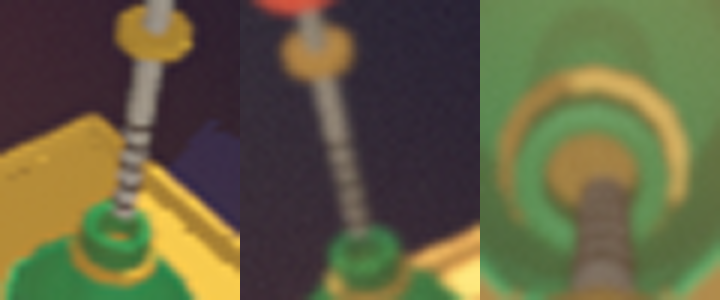

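Run:
```python
from h import *
from workcell import bot
import pickle
S=bot.calibration('scene');D=bot.calibration('side');W=pickle.load(open('w6.pkl','rb'))
h=.42
def P(n,a,b,c):
    A=(S,395+a[0]/6-h,220+a[1]/6-h);B=(D,190+(b[0]-240)/6-h,100+b[1]/6-h);C=(W,300+(c[0]-480)/6-h,165+c[1]/6-h)
    for o in([A,B],[A,B,C]):
        x,r=tri(o);print(n,x.round(4),np.round(r,4))
    return C
c1=P('tip',(124,213),(361,234),(604,184));c2=P('mouth',(119,231),(367,246),(593,168))
print(plane(*c1,.107),plane(*c2,.1017))
```

```text
tip [0.5344 0.2864 0.1093] [0.0004 0.0004]
tip [0.5339 0.2863 0.109 ] [0.     0.0009 0.0009]
mouth [0.5361 0.2871 0.102 ] [0.0002 0.0002]
mouth [0.5343 0.2858 0.1014] [0.001  0.0021 0.0024]
[0.53347789 0.28646141 0.107     ] [0.532018   0.28492436 0.1017    ]
```

All three views put the tip within about 1.5 mm of the mouth centre, and the sharpest (wrist) view asks for y -1.2 mm. I'll descend slowly and watch the force.

Request:
{"fn": "servo_tool", "kwargs": {
  "plan": [
    [0,-1.2,0,0,1],
    [0,-1.2,-3,0,1],
    [0,-1.2,-8,0,1],
    [0,-1.2,-13,0,1],
    [0,-1.2,-18,0,1],
    [0,-1.2,-23,0,1],
    [0,-1.2,-28,0,1],
    [0,-1.2,-32,0,1],
    [0,-1.2,-32,0,1],
    [0,-1.2,-32,0,1]
  ]
}}

```text
clock: 9.97
position: [0.5351, 0.2841, 0.182]
tool_rot: [-3.141, -0.0, 3.011]
force: [-0.3, -0.8, -1.0]
grip_width: 0.0104
```

Run:
```python
from h import *
from workcell import bot
import pickle
w=bot.grab_frame('wrist')
o=bot.observe();print(o['position'],o['tool_rot'],o['force'],o['moment'],o['grip_width'])
s=bot.grab_frame('scene');d=bot.grab_frame('side')
def cr(im,x,y,w,h,k): return cv2.resize(im[y:y+h,x:x+w],(w*k,h*k),interpolation=cv2.INTER_CUBIC)
cv2.imwrite('pics/c7.png',np.hstack([cr(s,395,220,40,50,6),cr(d,190,100,40,50,6),cr(w,300,165,40,50,6)]))
```

```text
[0.53526072 0.28412717 0.18227686] [-3.14158130e+00  7.55782021e-05  3.01067259e+00] [-0.21981117  0.1830431  -0.10023492] [ 0.00884794 -0.00672788 -0.04303183] 0.01037208557324138
```

View pics/c7.png

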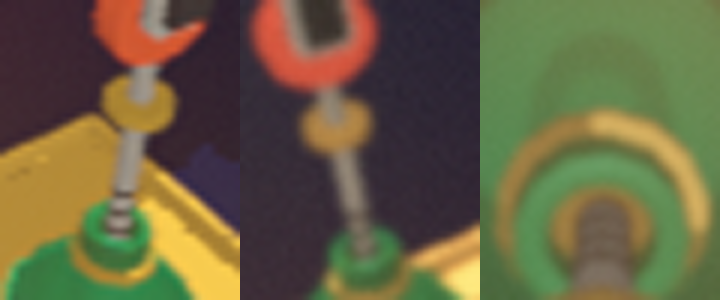

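The tip is inside the bore, centred in all three views. I continue down.

Request:
{"fn": "servo_tool", "kwargs": {
  "plan": [
    [0,0,-6,0,1],
    [0,0,-12,0,1],
    [0,0,-18,0,1],
    [0,0,-24,0,1],
    [0,0,-30,0,1],
    [0,0,-36,0,1],
    [0,0,-42,0,1],
    [0,0,-47,0,1],
    [0,0,-50,0,1],
    [0,0,-50,0,1]
  ]
}}

```text
clock: 10.95
position: [0.5349, 0.284, 0.1314]
tool_rot: [-3.141, -0.001, 3.011]
force: [0.4, 0.1, -1.0]
grip_width: 0.0104
```

Request:
{"fn": "servo_tool", "kwargs": {
  "plan": [
    [0,0,-0.5,0,1],
    [0,0,-1,0,1],
    [0,0,-1.5,0,1],
    [0,0,-2,0,1],
    [0,0,-2.5,0,1],
    [0,0,-3,0,1],
    [0,0,-3,0,1],
    [0,0,-3,0,1],
    [0,0,-3,0,1],
    [0,0,-3,0,1]
  ]
}}

```text
clock: 11.78
position: [0.5352, 0.2842, 0.1292]
tool_rot: [3.142, 0.0, 3.011]
force: [-0.8, 0.3, -0.8]
grip_width: 0.0105
```

```bash
cat > look.py <<'E'
import sys
from h import *
from workcell import bot
o=bot.observe();print(o['position'],o['force'],o['moment'],o['grip_width'],o['clock'])
s=bot.grab_frame('scene');d=bot.grab_frame('side');w=bot.grab_frame('wrist')
def cr(im,x,y,w,h,k): return cv2.resize(im[y:y+h,x:x+w],(w*k,h*k),interpolation=cv2.INTER_CUBIC)
n=sys.argv[1];a=list(map(int,sys.argv[2:8]))
for q,im in(('s',s),('d',d),('w',w)): cv2.imwrite(f'pics/{q}_{n}.png',im)
W,H=40,50
if len(a)==6: cv2.imwrite(f'pics/c{n}.png',np.hstack([cr(s,a[0],a[1],W,H,6),cr(d,a[2],a[3],W,H,6),cr(w,a[4],a[5],W,H,6)]))
E
python3 look.py 8 395 220 190 100 300 165
```

```text
[0.53519451 0.28417798 0.12922014] [-0.82946657  0.27257026 -0.76247468] [ 0.00861285 -0.08845737 -0.02239863] 0.010532957698971454 11.7833
```

View pics/c8.png

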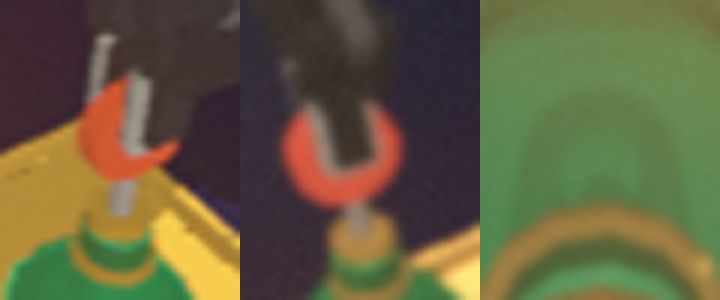

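Nearly seated and no contact force yet. I go on in 0.5 mm steps.

Request:
{"fn": "servo_tool", "kwargs": {
  "plan": [
    [0,0,-0.5,0,1],
    [0,0,-0.5,0,1],
    [0,0,-1,0,1],
    [0,0,-1,0,1],
    [0,0,-1.5,0,1],
    [0,0,-1.5,0,1],
    [0,0,-2,0,1],
    [0,0,-2,0,1],
    [0,0,-2,0,1],
    [0,0,-2,0,1]
  ]
}}

```text
clock: 12.77
position: [0.5353, 0.2842, 0.1276]
tool_rot: [3.141, 0.0, 3.011]
force: [-1.4, 0.1, 5.4]
grip_width: 0.0109
```

Request:
{"fn": "servo_tool", "kwargs": {
  "plan": [
    [0,0,-0.5,0,1],
    [0,0,-0.5,0,1],
    [0,0,-1,0,1],
    [0,0,-1,0,1],
    [0,0,-1.5,0,1],
    [0,0,-1.5,0,1],
    [0,0,-1.5,0,1],
    [0,0,-1.5,0,1],
    [0,0,-1.5,0,1],
    [0,0,-1.5,0,1]
  ]
}}

```text
clock: 13.6
position: [0.5358, 0.2845, 0.1275]
tool_rot: [3.14, 0.001, 3.011]
force: [-7.4, -3.4, 27.6]
grip_width: 0.0105
```

```bash
python3 look.py 9 395 220 190 100 300 165
```

```text
[0.53575061 0.28445257 0.1274815 ] [-7.38069776 -3.41068101 27.61391237] [-0.8567645   1.63633719  0.01726532] 0.010519094760674402 13.6
```

View pics/c9.png

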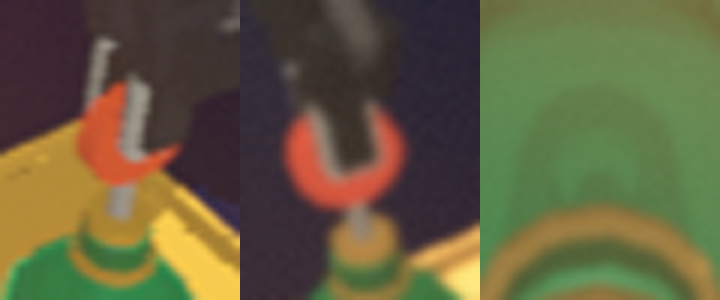

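The collar is on the rim: upward force was 5 N, then 28 N, with no further descent. Now I draw it straight out.

Request:
{"fn": "servo_tool", "kwargs": {
  "plan": [
    [0,0,2,0,1],
    [0,0,6,0,1],
    [0,0,14,0,1],
    [0,0,24,0,1],
    [0,0,36,0,1],
    [0,0,50,0,1],
    [0,0,65,0,1],
    [0,0,80,0,1],
    [0,0,95,0,1],
    [0,0,110,0,1]
  ]
}}

```text
clock: 14.58
position: [0.5352, 0.2841, 0.2376]
tool_rot: [3.141, 0.001, 3.011]
force: [-0.5, -0.5, 0.1]
grip_width: 0.0105
```

Request:
{"fn": "servo_tool", "kwargs": {
  "plan": [
    [0,0,10,0,1],
    [0,0,20,0,1],
    [0,0,25,0,1],
    [0,0,25,0,1],
    [0,0,25,0,1],
    [0,0,25,0,1],
    [0,0,25,0,1],
    [0,0,25,0,1],
    [0,0,25,0,1],
    [0,0,25,0,1]
  ]
}}

```text
clock: 15.42
position: [0.5351, 0.2841, 0.2605]
tool_rot: [-3.141, -0.0, 3.011]
force: [-0.6, -0.2, -1.4]
grip_width: 0.0105
```

```bash
python3 look.py 10
python3 - <<'E'
from h import *
s=cv2.imread('pics/s_10.png');d=cv2.imread('pics/d_10.png')
def cr(im,x,y,w,h,k): return cv2.resize(im[y:y+h,x:x+w],(w*k,h*k),interpolation=cv2.INTER_CUBIC)
cv2.imwrite('pics/c10.png',np.hstack([cr(s,360,165,100,140,4),cr(d,170,70,100,140,4)]))
E
```

```text
[0.53514175 0.28407812 0.26046201] [-0.55064891 -0.19837406 -1.40309418] [-0.00545566  0.02735483  0.02214299] 0.010453839376285006 15.4167
```

View pics/c10.png

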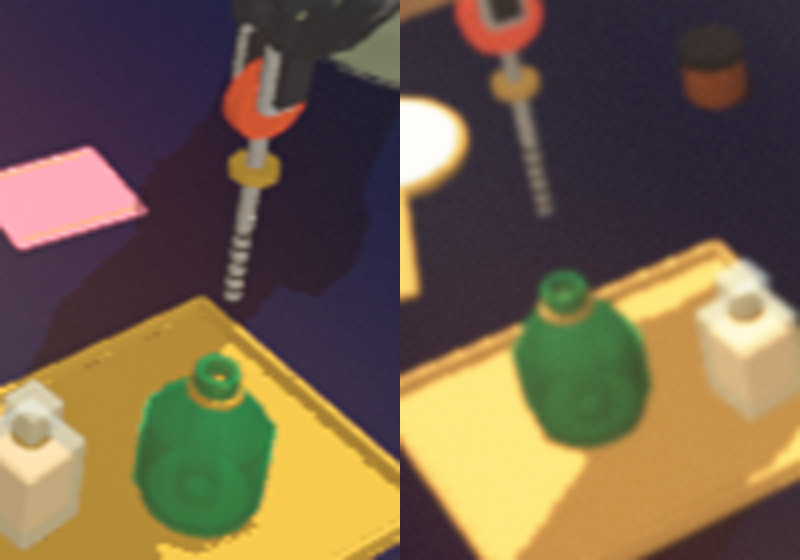

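The gauge is out and vertical, with the flask and crystal unmoved. The tool can't tilt, so I plan to pivot the grip in lightly squeezed pads by laying the rod over the top of the fixed stand. First I measure the stand top.

Run:
```python
from h import *
s=cv2.imread('pics/s_10.png');d=cv2.imread('pics/d_10.png')
def cr(im,x,y,w,h,k): return cv2.resize(im[y:y+h,x:x+w],(w*k,h*k),interpolation=cv2.INTER_CUBIC)
cv2.imwrite('pics/c11.png',np.hstack([cr(s,275,130,40,50,10),cr(d,340,330,40,50,10)]))
```

```text
(no output)
```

View pics/c11.png

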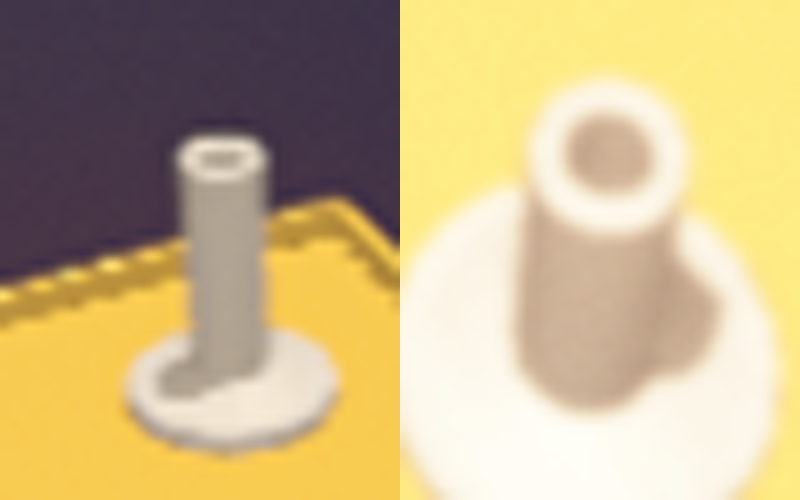

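Run:
```python
from h import *
from workcell import bot
S=bot.calibration('scene');D=bot.calibration('side')
print(tri([(S,275+22.2-.45,130+15.9-.45),(D,340+20.9-.45,330+15.5-.45)]))
```

```text
(array([ 0.48615415, -0.28563646,  0.09174295]), [0.0001571608600446303, 0.00015716086004467786])
```

Request:
{"fn": "servo_tool", "kwargs": {
  "plan": [
    [-1,-20,0,0,1],
    [-3,-55,0,0.03,1],
    [-5,-92,0,0.06,1],
    [-7,-130,0,0.1,1],
    [-9,-168,0,0.13,1],
    [-10,-206,0,0.13,1],
    [-11,-244,0,0.13,1],
    [-12,-282,0,0.13,1],
    [-13,-318,0,0.13,1],
    [-14,-354,0,0.13,1]
  ]
}}

```text
clock: 16.4
position: [0.5209, -0.0717, 0.261]
tool_rot: [3.141, 0.001, 3.141]
force: [1.0, -0.0, -0.5]
grip_width: 0.0105
```

Request:
{"fn": "servo_tool", "kwargs": {
  "plan": [
    [-1,-38,0,0,1],
    [-2,-76,0,0,1],
    [-4,-112,0,0,1],
    [-6,-146,0,0,1],
    [-7,-175,0,0,1],
    [-8,-195,0,0,1],
    [-9,-208,0,0,1],
    [-10,-217,0,0,1],
    [-10,-217,0,0,1],
    [-10,-217,0,0,1]
  ]
}}

```text
clock: 17.23
position: [0.5114, -0.286, 0.2606]
tool_rot: [3.141, 0.0, 3.141]
force: [-0.1, 0.6, -1.0]
grip_width: 0.0107
```

```bash
python3 look.py 12
python3 - <<'E'
from h import *
s=cv2.imread('pics/s_12.png');d=cv2.imread('pics/d_12.png')
def cr(im,x,y,w,h,k): return cv2.resize(im[y:y+h,x:x+w],(w*k,h*k),interpolation=cv2.INTER_CUBIC)
cv2.imwrite('pics/c12.png',np.hstack([cr(s,250,50,100,140,4),cr(d,310,260,100,140,4)]))
E
```

```text
[ 0.51140722 -0.28599157  0.26060687] [-0.09996972  0.63616426 -0.98885638] [ 0.03437715 -0.03788572  0.04563302] 0.01071622842537044 17.2333
```

View pics/c12.png

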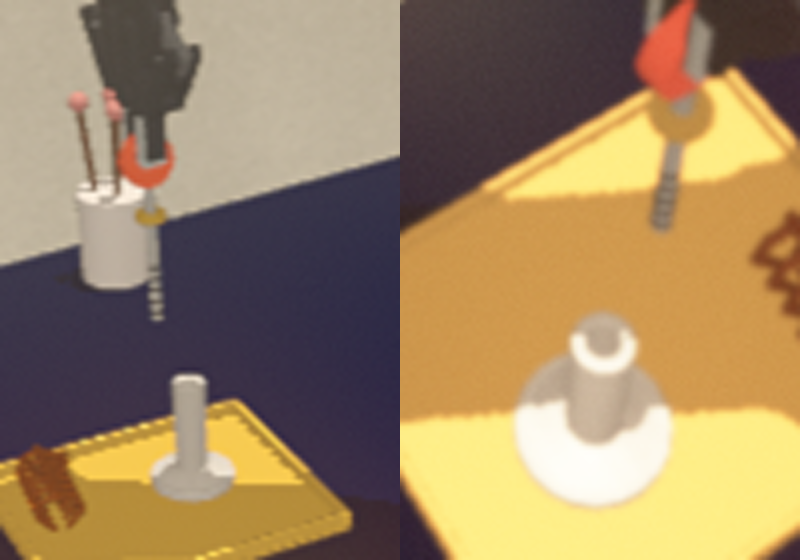

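View pics/w_12.png

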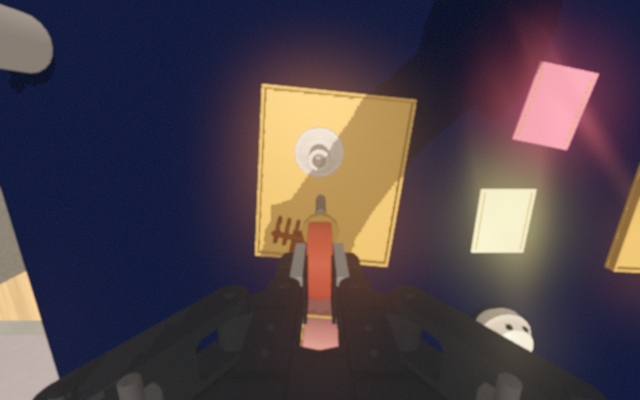

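The stand mouth is at wrist (319,158) and the tip at (320,198), lined up in y. I lower the rod beside the tube.

Request:
{"fn": "servo_tool", "kwargs": {
  "plan": [
    [0,-0.5,-10,0,1],
    [0,-0.5,-25,0,1],
    [0,-0.5,-45,0,1],
    [0,-0.5,-62,0,1],
    [0,-0.5,-75,0,1],
    [0,-0.5,-82,0,1],
    [0,-0.5,-82,0,1],
    [-2,-0.5,-82,0,1],
    [-4,-0.5,-82,0,1],
    [-4,-0.5,-82,0,1]
  ]
}}

```text
clock: 18.22
position: [0.5071, -0.2876, 0.1795]
tool_rot: [-3.141, 0.001, 3.141]
force: [-0.5, -0.1, -0.5]
grip_width: 0.0104
```

Request:
{"fn": "servo_tool", "kwargs": {
  "plan": [
    [-2,0,0,0,1],
    [-4,0,0,0,1],
    [-7,0,0,0,1],
    [-10,0,0,0,1],
    [-13,0,-0.5,0,1],
    [-16,0,-1,0,1],
    [-19,0,-1,0,1],
    [-22,0,-1.5,0,1],
    [-25,0,-2,0,1],
    [-28,0,-2,0,1]
  ],
  "squeeze": 20
}}

```text
clock: 19.05
position: [0.4793, -0.2874, 0.1768]
tool_rot: [-3.141, 0.001, 3.141]
force: [4.8, -1.2, -3.6]
grip_width: 0.0108
```

```bash
python3 look.py 13
python3 - <<'E'
from h import *
s=cv2.imread('pics/s_13.png');d=cv2.imread('pics/d_13.png')
def cr(im,x,y,w,h,k): return cv2.resize(im[y:y+h,x:x+w],(w*k,h*k),interpolation=cv2.INTER_CUBIC)
cv2.imwrite('pics/c13.png',np.hstack([cr(s,250,50,100,140,4),cr(d,310,260,100,140,4)]))
E
```

```text
[ 0.47925384 -0.28743543  0.17678345] [ 4.75022734 -1.16567548 -3.64930527] [-0.20228636 -1.5942538  -0.00912072] 0.01083695739690745 19.05
```

View pics/c13.png

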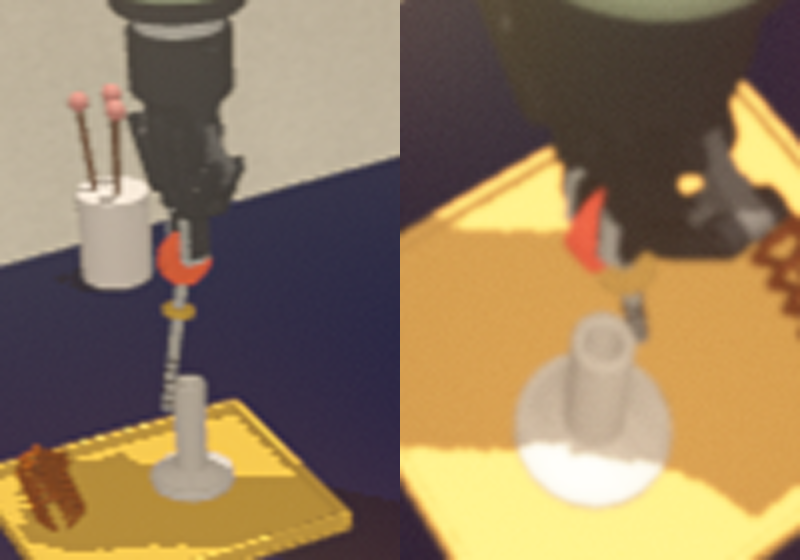

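It works: the rod is pivoting in the pads, leaning about 13° over the tube with about 5 N. I continue along the arc.

Request:
{"fn": "servo_tool", "kwargs": {
  "plan": [
    [-8,0,-2,0,1],
    [-16,0,-5,0,1],
    [-23,0,-8,0,1],
    [-29,0,-11,0,1],
    [-37,0,-16,0,1],
    [-44,0,-21,0,1],
    [-52,0,-27,0,1],
    [-58,0,-34,0,1],
    [-64,0,-41,0,1],
    [-69,0,-48,0,1]
  ]
}}

```text
clock: 20.03
position: [0.4094, -0.2873, 0.1279]
tool_rot: [3.141, -0.0, 3.141]
force: [4.0, -0.3, 1.9]
grip_width: 0.0104
```

```bash
python3 look.py 14
python3 - <<'E'
from h import *
s=cv2.imread('pics/s_14.png');d=cv2.imread('pics/d_14.png')
def cr(im,x,y,w,h,k): return cv2.resize(im[y:y+h,x:x+w],(w*k,h*k),interpolation=cv2.INTER_CUBIC)
cv2.imwrite('pics/c14.png',np.hstack([cr(s,250,50,100,140,4),cr(d,310,260,100,140,4)]))
E
```

```text
[ 0.40938844 -0.28731886  0.12792025] [ 4.04937621 -0.30492029  1.92103607] [-0.00684674 -1.52732492  0.01933302] 0.01039521820625914 20.0333
```

View pics/c14.png

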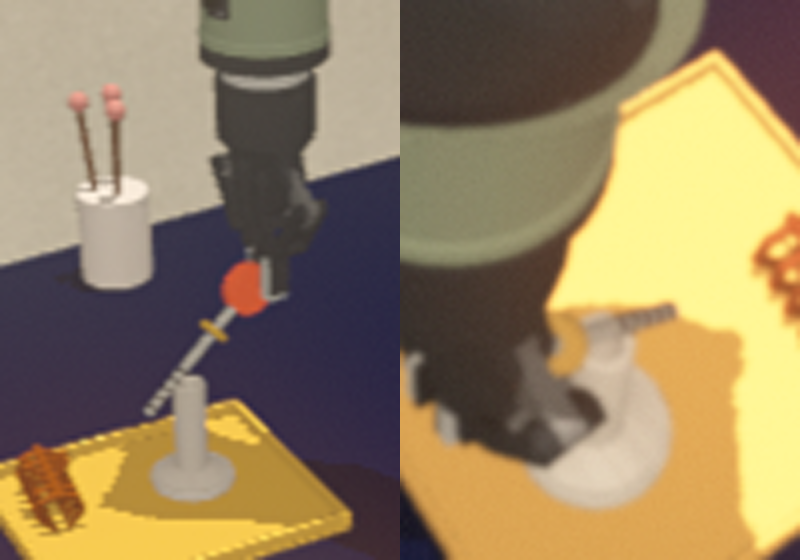

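The rod is at about 50–60° and resting over the tube. The disc seems to have crept a few mm in the pads, so I'll watch that as I go on towards level.

Request:
{"fn": "servo_tool", "kwargs": {
  "plan": [
    [-3,0,-6,0,1],
    [-6,0,-12,0,1],
    [-9,0,-18,0,1],
    [-11,0,-24,0,1],
    [-13,0,-30,0,1],
    [-14,0,-35,0,1],
    [-15,0,-40,0,1],
    [-15,0,-44,0,1],
    [-15,0,-44,0,1],
    [-15,0,-44,0,1]
  ]
}}

```text
clock: 21.02
position: [0.3949, -0.2873, 0.0844]
tool_rot: [3.141, -0.001, 3.141]
force: [1.5, 0.6, 4.5]
grip_width: 0.0103
```

```bash
python3 look.py 15
python3 - <<'E'
from h import *
s=cv2.imread('pics/s_15.png');d=cv2.imread('pics/d_15.png');w=cv2.imread('pics/w_15.png')
def cr(im,x,y,w,h,k): return cv2.resize(im[y:y+h,x:x+w],(w*k,h*k),interpolation=cv2.INTER_CUBIC)
cv2.imwrite('pics/c15.png',np.vstack([np.hstack([cr(s,270,110,80,60,5),cr(d,320,310,80,60,5)]),cr(w,240,180,160,60,5)]))
E
```

```text
[ 0.39486208 -0.28729687  0.08435955] [1.48705255 0.56072975 4.50772592] [-0.02415032 -0.75254258  0.07367137] 0.01031366207116944 21.0167
```

View pics/c15.png

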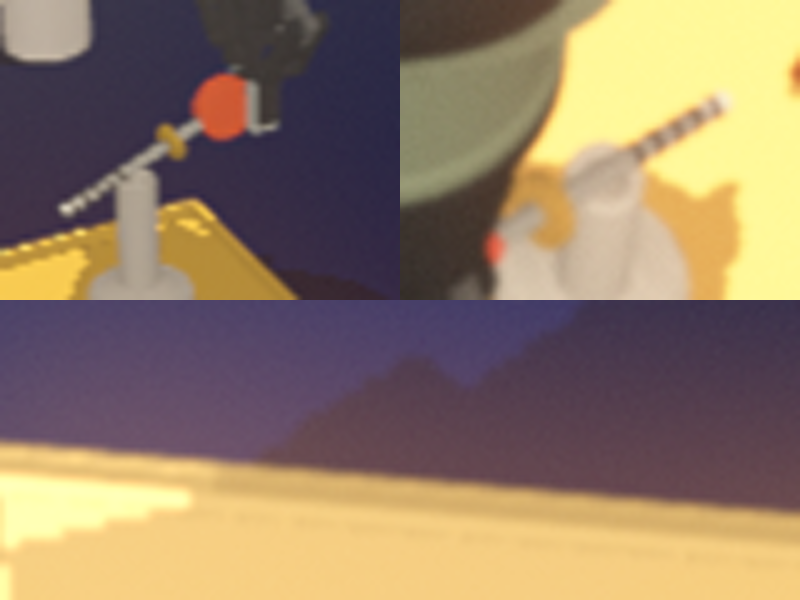

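View pics/w_15.png

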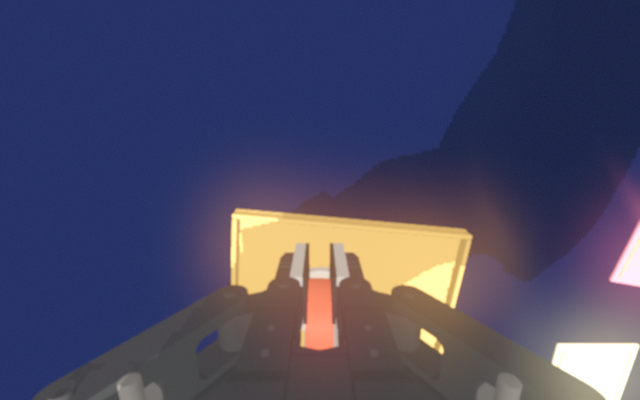

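Run:
```python
from h import *
from workcell import bot
S=bot.calibration('scene');D=bot.calibration('side')
def py(c,u,v,y):
    o,d=ray(c,u,v);return o+d*(y-o[1])/d[1]
h=.4
for n,(a,b) in dict(disc=(222,106),collar=(172,141),tip=(66,210)).items(): print(n,py(S,270+a/5-h,110+b/5-h,-.287).round(4))
print('tip2',tri([(S,270+66/5-h,110+210/5-h),(D,320+(723-400)/5-h,310+103/5-h)]),'col',tri([(S,270+172/5-h,110+141/5-h),(D,320+(543-400)/5-h,310+212/5-h)]))
print(bot.observe()['position'])
```

```text
disc [ 0.42   -0.287   0.1227]
collar [ 0.4577 -0.287   0.1094]
tip [ 0.5358 -0.287   0.0853]
tip2 (array([ 0.53583275, -0.28810872,  0.0848761 ]), [0.0005175643991826326, 0.0005175643991826159]) col (array([ 0.45771758, -0.2877242 ,  0.1090927 ]), [0.0003813847382759222, 0.0003813847382760208])
[ 0.3950584  -0.28732746  0.08474381]
```

Triangulating shows the rod 17° from level, but the disc has slid about 21 mm in +x and 18 mm up relative to the pads, so it's held only by its edge. That can be mended. I'll set the tip down on clear table and open the jaws a hair, so they still cage the disc upright while it drops onto its edge. Then I'll re-pinch at the centre. First I need to find clear table.

Run:
```python
from h import *
from workcell import bot
S=bot.calibration('scene');s=cv2.imread('pics/scene0.png')
for n,pts,z in(('pink',[(352,214),(371,224),(396,215),(378,203)],.003),('tray',[(243,172),(264,201),(337,180),(313,152)],.01),('ftray',[(332,283),(388,338),(469,290),(408,241)],.01)):
    print(n,[plane(S,*p,z)[:2].round(3).tolist() for p in pts])
```

```text
pink [[0.48, -0.001], [0.463, 0.062], [0.381, 0.071], [0.387, 0.0]]
tray [[0.646, -0.362], [0.661, -0.186], [0.423, -0.155], [0.392, -0.341]]
ftray [[0.674, 0.18], [0.663, 0.361], [0.431, 0.368], [0.432, 0.173]]
```

Request:
{"fn": "servo_tool", "kwargs": {
  "plan": [
    [0,0,0,0,1],
    [0,0,0,0,1],
    [0,0,0,0,1],
    [0,0,3,0,1],
    [0,0,10,0,1],
    [0,0,20,0,1],
    [0,0,32,0,1],
    [0,0,45,0,1],
    [0,0,55,0,1],
    [0,0,60,0,1]
  ],
  "squeeze": 80
}}

```text
clock: 22.0
position: [0.3954, -0.2876, 0.1464]
tool_rot: [-3.141, 0.001, 3.141]
force: [0.0, 0.4, -0.8]
grip_width: 0.0103
```

Request:
{"fn": "servo_tool", "kwargs": {
  "plan": [
    [4,15,0,0,1],
    [10,38,0,0,1],
    [17,65,0,0,1],
    [25,95,0,0,1],
    [32,122,0,0,1],
    [38,146,0,0,1],
    [42,165,0,0,1],
    [45,178,0,0,1],
    [45,182,0,0,1],
    [45,182,0,0,1]
  ]
}}

```text
clock: 22.83
position: [0.4401, -0.1045, 0.1448]
tool_rot: [3.141, -0.0, -3.141]
force: [0.1, 0.0, -0.7]
grip_width: 0.01
```

```bash
python3 look.py 16
python3 - <<'E'
from h import *
s=cv2.imread('pics/s_16.png');d=cv2.imread('pics/d_16.png');w=cv2.imread('pics/w_16.png')
def cr(im,x,y,w,h,k): return cv2.resize(im[y:y+h,x:x+w],(w*k,h*k),interpolation=cv2.INTER_CUBIC)
cv2.imwrite('pics/c16.png',np.hstack([cr(s,290,90,100,110,4),cr(d,240,200,100,110,4)]))
E
```

```text
[ 0.44011759 -0.1045249   0.14475453] [ 0.1086246   0.0020967  -0.74829892] [-0.05993626  0.0679612   0.05395054] 0.010009415859880265 22.8333
```

View pics/c16.png

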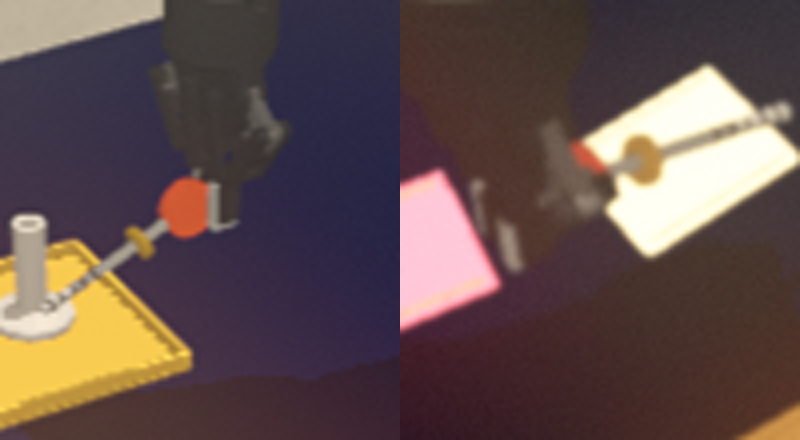

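```bash
cat > g.py <<'E'
from h import *
from workcell import bot
S=bot.calibration('scene');D=bot.calibration('side')
def geo(cs,ts,cd,td,tcp):
    c,r=tri([(S,*cs),(D,*cd)]);t,r2=tri([(S,*ts),(D,*td)])
    v=c-t;L=np.linalg.norm(v);u=v/L;g=t+u*.125
    print('collar',c.round(4),'tip',t.round(4),'L',L.round(4),'res',np.round(r+r2,4),'\npitch deg(tip down +)',np.degrees(np.arcsin(u[2])).round(2),'yaw',np.degrees(np.arctan2(-u[1],-u[0])).round(1),'disc',g.round(4),'rel TCP',(g-tcp).round(4))
E
python3 - <<'E'
from g import *
h=.4
geo((290+140/4-h,90+242/4-h),(290+50/4-h,90+305/4-h),(240+241/4-h,200+158/4-h),(240+384/4-h,200+112/4-h),bot.observe()['position'])
E
```

```text
collar [ 0.503  -0.104   0.1678] tip [ 0.577  -0.1062  0.1429] L 0.078 res [0.0002 0.0002 0.0025 0.0025] 
pitch deg(tip down +) 18.56 yaw -1.6 disc [ 0.4585 -0.1028  0.1827] rel TCP [0.0186 0.0035 0.0379]
```

Request:
{"fn": "servo_tool", "kwargs": {
  "plan": [
    [0,0,-15,0,1],
    [0,0,-40,0,1],
    [0,0,-68,0,1],
    [0,0,-95,0,1],
    [0,0,-115,0,1],
    [0,0,-128,0,1],
    [0,0,-135,0,1],
    [0,0,-138,0,1],
    [0,0,-138,0,1],
    [0,0,-138,0,1]
  ]
}}

```text
clock: 23.82
position: [0.4405, -0.1057, 0.0073]
tool_rot: [-3.141, 0.001, 3.14]
force: [-0.4, -0.3, -0.9]
grip_width: 0.0101
```

```bash
python3 look.py 17
python3 - <<'E'
from h import *
s=cv2.imread('pics/s_17.png');d=cv2.imread('pics/d_17.png');w=cv2.imread('pics/w_17.png')
def cr(im,x,y,w,h,k): return cv2.resize(im[y:y+h,x:x+w],(w*k,h*k),interpolation=cv2.INTER_CUBIC)
cv2.imwrite('pics/c17.png',np.hstack([cr(s,290,140,100,110,4),cr(d,240,220,100,110,4)]))
E
```

```text
[ 0.44050184 -0.10574976  0.00731847] [-0.35121291 -0.29860307 -0.85073876] [-0.03817423  0.03572562 -0.0043732 ] 0.010138880889961694 23.8167
```

View pics/c17.png

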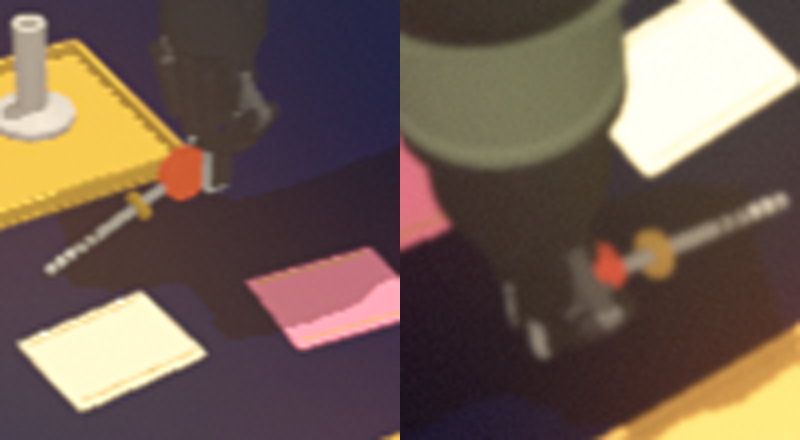

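View pics/w_17.png

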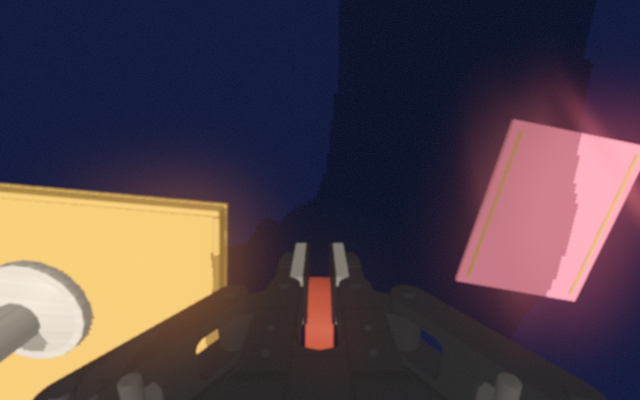

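The tip is about 3 mm above the table, with clear space all round. Now touch down and ease the jaws open to about 14 mm.

Request:
{"fn": "servo_tool", "kwargs": {
  "plan": [
    [0,0,-1,0,1],
    [0,0,-2,0,1],
    [0,0,-2.5,0,1],
    [0,0,-2.5,0,1],
    [0,0,-2.5,0,0.72],
    [0,0,-2.5,0,0.69],
    [0,0,-2.5,0,0.66],
    [0,0,-2.5,0,0.66],
    [0,0,-2.5,0,0.66],
    [0,0,-2.5,0,0.66]
  ]
}}

```text
clock: 24.8
position: [0.4402, -0.1054, 0.0042]
tool_rot: [-3.142, -0.0, 3.141]
force: [-0.3, -0.4, -0.2]
grip_width: 0.0146
```

```bash
python3 look.py 18
python3 - <<'E'
from h import *
s=cv2.imread('pics/s_18.png');d=cv2.imread('pics/d_18.png');w=cv2.imread('pics/w_18.png')
def cr(im,x,y,w,h,k): return cv2.resize(im[y:y+h,x:x+w],(w*k,h*k),interpolation=cv2.INTER_CUBIC)
cv2.imwrite('pics/c18.png',np.vstack([np.hstack([cr(s,290,160,100,70,4),cr(d,240,240,100,70,4)]),cr(w,220,230,200,70,4)]))
E
```

```text
[ 0.44017045 -0.10537113  0.00418814] [-0.34348555 -0.35338543 -0.15521807] [0.00257295 0.00021283 0.0484998 ] 0.014592359917564466 24.8
```

View pics/c18.png

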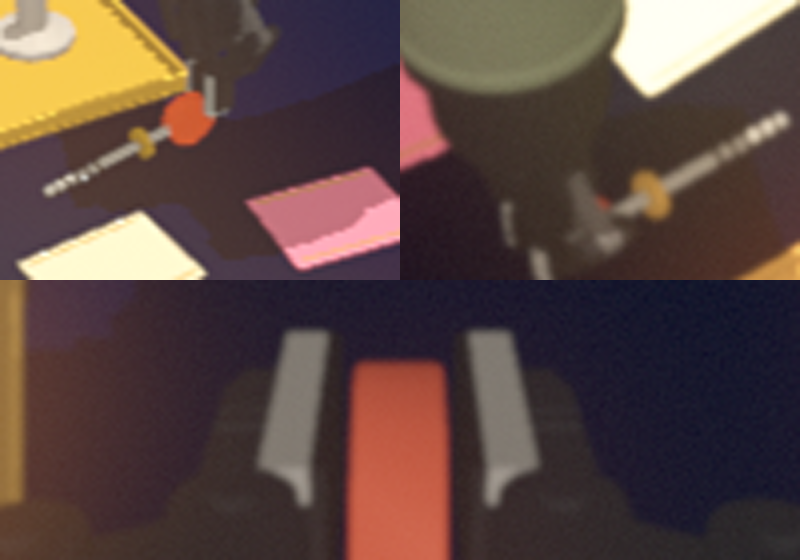

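Run:
```python
from g import *
h=.4
geo((290+143/4-h,160+144/4-h),(290+47/4-h,160+191/4-h),(240+254/4-h,240+195/4-h),(240+385/4-h,240+121/4-h),bot.observe()['position'])
print(plane(S,290+188/4-h,160+119/4-h,.020))
```

```text
collar [ 0.5012 -0.1053  0.0126] tip [ 0.5823 -0.1074  0.0031] L 0.0817 res [0.0013 0.0013 0.0006 0.0006] 
pitch deg(tip down +) 6.64 yaw -1.4 disc [ 0.4582 -0.1043  0.0176] rel TCP [0.018  0.0011 0.0134]
[ 0.46060157 -0.10339112  0.02      ]
```

The disc now stands on the table, upright between the pads, with its centre 18 mm ahead of them and the rod 7° tip-down. I move over its centre and re-pinch.

Request:
{"fn": "servo_tool", "kwargs": {
  "plan": [
    [4,0,0,0,0.66],
    [9,0,0,0,0.66],
    [14,0,0,0,0.66],
    [18,0,0,0,0.66],
    [18.5,0,0,0,0.66],
    [18.5,0,0,0,0.66],
    [18.5,0,0,0,0.66],
    [18.5,0,0,0,1],
    [18.5,0,0,0,1],
    [18.5,0,0,0,1]
  ]
}}

```text
clock: 25.78
position: [0.4585, -0.1054, 0.0043]
tool_rot: [3.142, -0.0, 3.14]
force: [-0.4, 0.8, 4.8]
grip_width: 0.0098
```

Request:
{"fn": "servo_tool", "kwargs": {
  "plan": [
    [0,0,0,0,1],
    [0,0,0,0,1],
    [0,0,0,0,1],
    [0,0,6,0,1],
    [0,0,20,0,1],
    [0,0,40,0,1],
    [0,0,65,0,1],
    [0,0,90,0,1],
    [0,0,105,0,1],
    [0,0,110,0,1]
  ]
}}

```text
clock: 26.62
position: [0.4595, -0.1055, 0.1166]
tool_rot: [-3.142, 0.003, 3.141]
force: [1.1, 0.1, 0.4]
grip_width: 0.0098
```

```bash
python3 look.py 19
python3 - <<'E'
from h import *
s=cv2.imread('pics/s_19.png');d=cv2.imread('pics/d_19.png');w=cv2.imread('pics/w_19.png')
def cr(im,x,y,w,h,k): return cv2.resize(im[y:y+h,x:x+w],(w*k,h*k),interpolation=cv2.INTER_CUBIC)
cv2.imwrite('pics/c19.png',np.vstack([np.hstack([cr(s,280,110,100,70,4),cr(d,260,200,100,70,4)]),cr(w,220,210,200,70,4)]))
E
```

```text
[ 0.45947168 -0.10546826  0.11660544] [1.12679305 0.0779416  0.3525627 ] [ 0.02095579  0.02206276 -0.03634534] 0.009832567840595396 26.6167
```

View pics/c19.png

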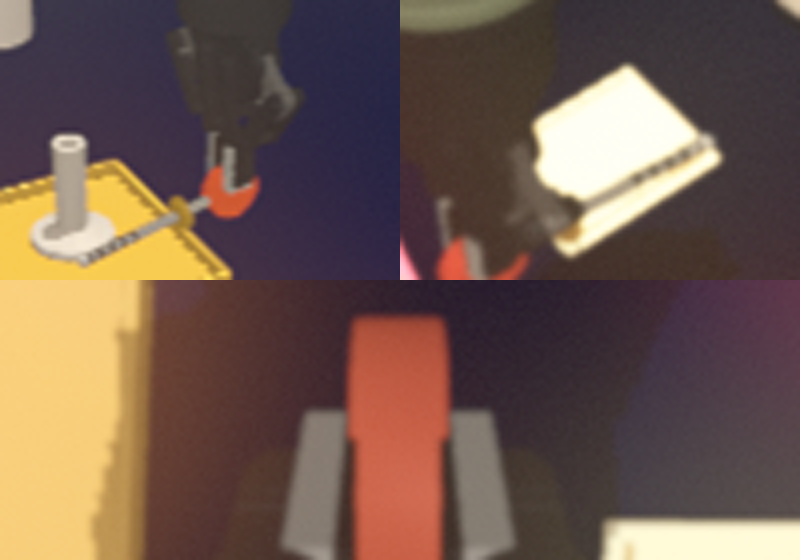

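Run:
```python
from g import *
h=.4
geo((280+181/4-h,110+212/4-h),(280+85/4-h,110+260/4-h),(260+171/4-h,200+223/4-h),(260+309/4-h,200+143/4-h),bot.observe()['position'])
```

```text
collar [ 0.5017 -0.1079  0.1255] tip [ 0.5814 -0.1061  0.1165] L 0.0803 res [0.0018 0.0018 0.0019 0.0019] 
pitch deg(tip down +) 6.41 yaw 1.3 disc [ 0.4572 -0.1089  0.1305] rel TCP [-0.0014 -0.0037  0.0164]
```

The wrist crop shows the disc centred in the pads, and the rod is now only about 6.5–7° tip-down. I go back over the stand top to push the tip up those last degrees.

Request:
{"fn": "servo_tool", "kwargs": {
  "plan": [
    [-4,-12,10,0,1],
    [-12,-35,20,0,1],
    [-22,-62,30,0,1],
    [-32,-90,35,0,1],
    [-42,-118,35,0,1],
    [-52,-143,35,0,1],
    [-60,-163,35,0,1],
    [-67,-176,35,0,1],
    [-71,-181,35,0,1],
    [-71,-181,35,0,1]
  ]
}}

```text
clock: 27.6
position: [0.3861, -0.2875, 0.1487]
tool_rot: [3.141, -0.001, 3.138]
force: [-0.8, 0.5, -0.7]
grip_width: 0.0099
```

Request:
{"fn": "servo_tool", "kwargs": {
  "plan": [
    [0,0,-10,0,1],
    [0,0,-22,0,1],
    [0,0,-34,0,1],
    [0,0,-44,0,1],
    [0,0,-50,0,1],
    [0,0,-52,0,1],
    [0,0,-52,0,1],
    [0,0,-52,0,1],
    [0,0,-52,0,1],
    [0,0,-52,0,1]
  ]
}}

```text
clock: 28.43
position: [0.3879, -0.2865, 0.0976]
tool_rot: [-3.141, 0.001, 3.141]
force: [-0.8, -0.4, -0.0]
grip_width: 0.0098
```

```bash
python3 look.py 20
python3 - <<'E'
from h import *
s=cv2.imread('pics/s_20.png');d=cv2.imread('pics/d_20.png');w=cv2.imread('pics/w_20.png')
def cr(im,x,y,w,h,k): return cv2.resize(im[y:y+h,x:x+w],(w*k,h*k),interpolation=cv2.INTER_CUBIC)
cv2.imwrite('pics/c20.png',np.hstack([cr(s,270,110,80,60,5),cr(d,310,310,80,60,5)]))
E
```

```text
[ 0.38794275 -0.28645237  0.09761083] [-0.84948036 -0.42233745 -0.04827146] [0.05468215 0.08635437 0.00905592] 0.009750308935729675 28.4333
```

View pics/c20.png

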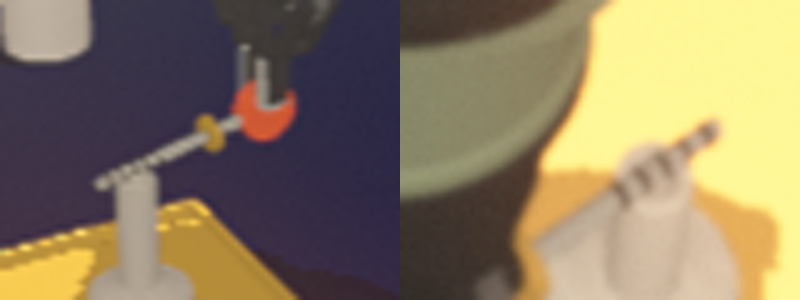

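The rod lies just above the tube top, centred across it. I press down gently with a light squeeze.

Request:
{"fn": "servo_tool", "kwargs": {
  "plan": [
    [0,0,-3,0,1],
    [0,0,-5,0,1],
    [0,0,-7,0,1],
    [0,0,-9,0,1],
    [0,0,-11,0,1],
    [0,0,-13,0,1],
    [0,0,-15,0,1],
    [0,0,-17,0,1],
    [0,0,-18,0,1],
    [0,0,-18,0,1]
  ],
  "squeeze": 25
}}

```text
clock: 29.42
position: [0.3887, -0.2867, 0.0794]
tool_rot: [-3.141, 0.002, 3.141]
force: [2.6, 1.0, 8.6]
grip_width: 0.0098
```

```bash
python3 look.py 21
python3 - <<'E'
from h import *
s=cv2.imread('pics/s_21.png');d=cv2.imread('pics/d_21.png');w=cv2.imread('pics/w_21.png')
def cr(im,x,y,w,h,k): return cv2.resize(im[y:y+h,x:x+w],(w*k,h*k),interpolation=cv2.INTER_CUBIC)
cv2.imwrite('pics/c21.png',np.hstack([cr(s,270,110,80,60,5),cr(d,310,310,80,60,5)]))
E
```

```text
[ 0.38867923 -0.28668677  0.07935844] [2.58503418 1.01794669 8.57473158] [ 0.19716855 -1.19105223  0.07192185] 0.00978777113757263 29.4167
```

View pics/c21.png

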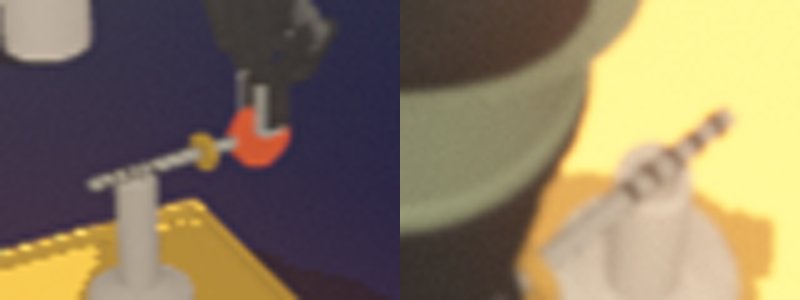

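```bash
cat >> g.py <<'E'
def py(c,u,v,y):
    o,d=ray(c,u,v);return o+d*(y-o[1])/d[1]
def pitch(c,cs,ts,y=-.287,yt=None):
    a=py(c,*cs,y);b=py(c,*ts,y if yt is None else yt);print(a.round(4),b.round(4),np.hypot(*(a-b)[[0,2]]).round(4),np.degrees(np.arctan2(a[2]-b[2],b[0]-a[0])).round(2))
E
python3 - <<'E'
from g import *
h=.4
f=lambda p:(270+p[0]/5-h,110+p[1]/5-h)
print('prev');pitch(S,f((210,131)),f((99,185)))
print('now');pitch(S,f((205,151)),f((93,185)));pitch(S,f((260,132)),f((93,185)))
E
```

```text
prev
[ 0.4294 -0.287   0.1078] [ 0.5116 -0.287   0.0952] 0.0832 8.72
now
[ 0.4335 -0.287   0.0947] [ 0.5158 -0.287   0.0966] 0.0823 -1.27
[ 0.3913 -0.287   0.0955] [ 0.5158 -0.287   0.0966] 0.1245 -0.51
```

The rod rests flat on the tube and is level within about 1°. I clamp firmly, lift and carry it to the card.

Request:
{"fn": "servo_tool", "kwargs": {
  "plan": [
    [0,0,0,0,1],
    [0,0,0,0,1],
    [0,0,0,0,1],
    [0,0,4,0,1],
    [0,0,14,0,1],
    [0,0,30,0,1],
    [0,0,50,0,1],
    [0,0,72,0,1],
    [4,10,92,0,1],
    [12,30,106,0,1]
  ],
  "squeeze": 90
}}

```text
clock: 30.4
position: [0.3989, -0.258, 0.1874]
tool_rot: [-3.14, 0.001, 3.137]
force: [-0.3, -0.2, -0.9]
grip_width: 0.0093
```

Request:
{"fn": "servo_tool", "kwargs": {
  "plan": [
    [8,32,0,0,1],
    [16,64,0,0,1],
    [24,98,0,0,1],
    [32,132,0,0,1],
    [40,164,0,0,1],
    [47,194,0,0,1],
    [53,218,0,0,1],
    [57,236,0,0,1],
    [60,245,0,0,1],
    [60,246,0,0,1]
  ]
}}

```text
clock: 31.23
position: [0.46, -0.009, 0.1854]
tool_rot: [3.141, 0.0, -3.14]
force: [-0.8, -0.4, -1.0]
grip_width: 0.0094
```

```bash
python3 look.py 22
python3 - <<'E'
from h import *
s=cv2.imread('pics/s_22.png');d=cv2.imread('pics/d_22.png')
def cr(im,x,y,w,h,k): return cv2.resize(im[y:y+h,x:x+w],(w*k,h*k),interpolation=cv2.INTER_CUBIC)
cv2.imwrite('pics/c22.png',np.hstack([cr(s,290,110,100,140,4),cr(d,250,140,100,140,4)]))
E
```

```text
[ 0.4599633  -0.00902107  0.18544842] [-0.77866659 -0.41262225 -1.03400668] [-0.01811292  0.00708405 -0.02117288] 0.00937158683400402 31.2333
```

View pics/c22.png

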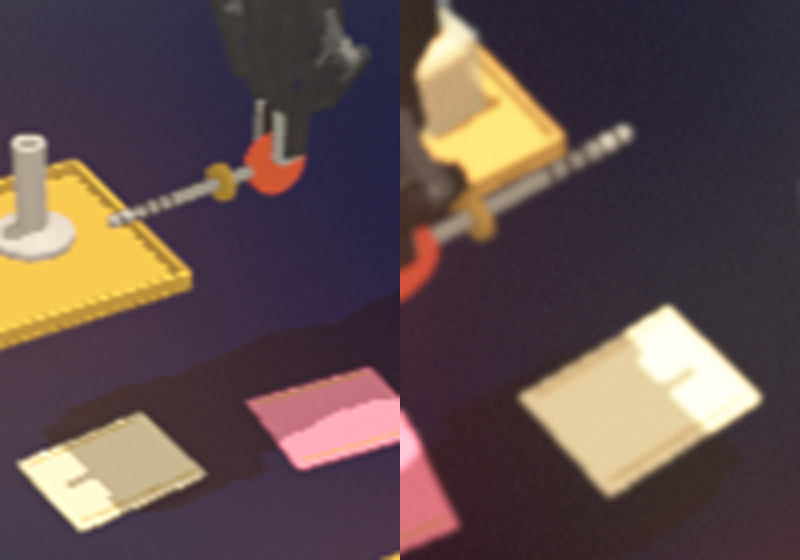

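View pics/d_22.png

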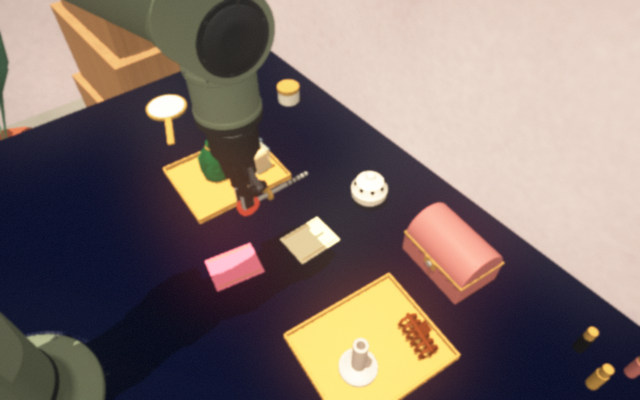

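Run:
```python
from g import *
h=.4
f=lambda p:(290+p[0]/4-h,110+p[1]/4-h)
g=lambda p:(250+p[0]/4-h,140+p[1]/4-h)
geo(f((222,181)),f((111,221)),g((82,218)),g((228,131)),bot.observe()['position'])
pitch(S,f((222,181)),f((111,221)),-.009);pitch(D,g((82,218)),g((228,131)),-.009)
cs=[f(p) for p in((18,463),(142,411),(206,473),(83,531))];cd=[g(p) for p in((119,399),(267,304),(362,397),(210,496))]
for c,k in((S,cs),(D,cd)):
    a=[plane(c,*p,.003)[:2] for p in k];print(np.mean(a,0).round(4),np.round(a,3).tolist())
```

```text
collar [ 0.5056 -0.0113  0.1993] tip [ 0.5884 -0.0095  0.2003] L 0.0828 res [0.0021 0.0021 0.0007 0.0007] 
pitch deg(tip down +) -0.73 yaw 1.2 disc [ 0.4635 -0.0122  0.1987] rel TCP [ 0.0041 -0.0006  0.0134]
[ 0.5048 -0.009   0.2003] [ 0.5879 -0.009   0.2004] 0.0831 -0.05
[ 0.5092 -0.009   0.1948] [ 0.5897 -0.009   0.1992] 0.0806 -3.12
[ 0.589  -0.0099] [[0.639, -0.05], [0.538, -0.05], [0.54, 0.029], [0.639, 0.031]]
[ 0.5883 -0.0126] [[0.537, 0.026], [0.639, 0.03], [0.639, -0.053], [0.538, -0.053]]
```

Run:
```python
from h import *
s=cv2.imread('pics/s_22.png');d=cv2.imread('pics/d_22.png')
def cr(im,x,y,w,h,k): return cv2.resize(im[y:y+h,x:x+w],(w*k,h*k),interpolation=cv2.INTER_CUBIC)
cv2.imwrite('pics/c22b.png',np.vstack([cr(s,310,140,60,30,10),cr(d,255,168,60,30,10)]))
```

```text
(no output)
```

View pics/c22b.png

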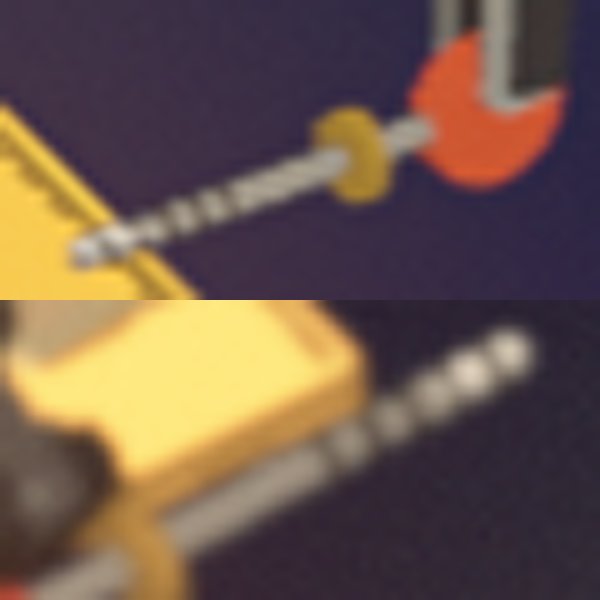

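Run:
```python
from g import *
h=.45
f=lambda p:(310+p[0]/10-h,140+p[1]/10-h)
g=lambda p:(255+p[0]/10-h,168+p[1]/10-h)
def nrm(c,a,b):
    n=np.cross(ray(c,*a)[1],ray(c,*b)[1]);return n/np.linalg.norm(n)
n1=nrm(S,f((84,251)),f((415,131)))
for q in((60,288),(180,230)):
    u=np.cross(n1,nrm(D,g((512,51)),g(q)));u/=np.linalg.norm(u);u*=np.sign(u[0])
    print('pitch up',np.degrees(np.arcsin(u[2])).round(2),'yaw',np.degrees(np.arctan2(u[1],u[0])).round(2))
print('tip',tri([(S,*f((80,252))),(D,*g((522,46)))]))
# pitch from scene alone, yaw fixed 0
for yaw in(0,1,2):
    w=np.radians(yaw); P=np.array([-np.sin(w),np.cos(w),0])
    o=[]
    for n in(n1,nrm(D,g((512,51)),g((60,288)))):
        u=np.cross(n,P);u/=np.linalg.norm(u);u*=np.sign(u[0]);o.append(np.degrees(np.arcsin(u[2])).round(2))
    print(yaw,o)
```

```text
pitch up -0.58 yaw -0.68
pitch up -0.22 yaw -0.2
tip (array([ 0.58842968, -0.00936705,  0.20069218]), [0.0011330208324594215, 0.001133020832459121])
0 [np.float64(-0.07), np.float64(-1.4)]
1 [np.float64(0.68), np.float64(-2.6)]
2 [np.float64(1.43), np.float64(-3.8)]
```

Fitting the rod line in both views gives a pitch of about -0.4°, and the tip at (0.588, -0.009, 0.201) against a card centre of (0.589, -0.011). I make a small y trim and let it settle.

Request:
{"fn": "servo_tool", "kwargs": {
  "plan": [
    [0,-1,0,0,1],
    [0,-1.5,0,0,1],
    [0,-1.5,0,0,1],
    [0,-1.5,0,0,1],
    [0,-1.5,0,0,1],
    [0,-1.5,0,0,1],
    [0,-1.5,0,0,1],
    [0,-1.5,0,0,1],
    [0,-1.5,0,0,1],
    [0,-1.5,0,0,1]
  ]
}}

```text
clock: 32.22
position: [0.4597, -0.0118, 0.1852]
tool_rot: [-3.142, -0.0, 3.141]
force: [0.1, 0.4, -0.6]
grip_width: 0.0097
```

Request:
{"fn": "servo_tool", "kwargs": {
  "plan": [
    [0,0,0,0,1],
    [0,0,0,0,1],
    [0,0,0,0,1],
    [0,0,0,0,1],
    [0,0,0,0,1],
    [0,0,0,0,1],
    [0,0,0,0,1],
    [0,0,0,0,1],
    [0,0,0,0,1],
    [0,0,0,0,1]
  ]
}}

```text
clock: 33.05
position: [0.4597, -0.0118, 0.1852]
tool_rot: [-3.142, 0.0, 3.141]
force: [0.2, -0.1, -1.1]
grip_width: 0.0096
```

```bash
python3 look.py 23
python3 - <<'E'
from h import *
from workcell import bot
print(np.abs(bot.observe()['qd']).max())
s=cv2.imread('pics/s_23.png');d=cv2.imread('pics/d_23.png')
def cr(im,x,y,w,h,k): return cv2.resize(im[y:y+h,x:x+w],(w*k,h*k),interpolation=cv2.INTER_CUBIC)
cv2.imwrite('pics/c23.png',np.vstack([cr(s,310,140,60,30,10),cr(d,255,168,60,30,10)]))
E
```

```text
[ 0.45969677 -0.01184245  0.18519384] [ 0.21979952 -0.14554724 -1.07653171] [ 0.00663321 -0.05694533 -0.01457631] 0.009567284245107392 33.05
0.0013934708137660976
```

View pics/c23.png

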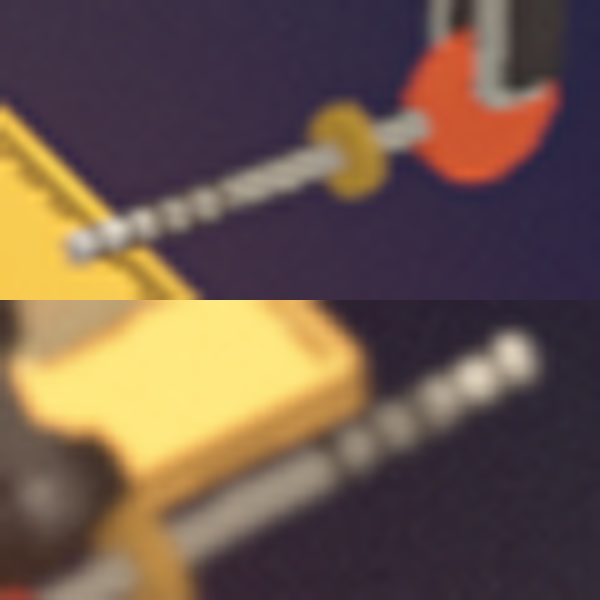

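View pics/s_23.png

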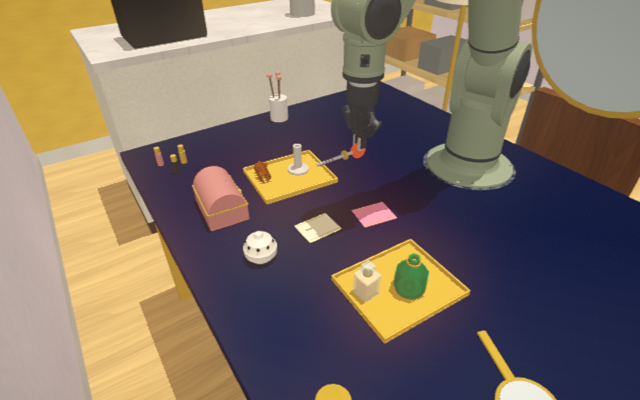

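The rod is still level and steady. The claw (262,172), burner (260,248), crystal (367,282) and flask (411,280) are where they started. I hand the job in.

```bash
python3 -c "
from workcell import bot
print(bot.job_done());print(bot.observe()['clock'])"
```

```text
the job is handed in; nothing more can be done
None
the job is handed in; nothing more can be done
```

The job is done and handed in at about 33 s. The gauge went into the flask until its collar met the rim (28 N upward, no further descent), came straight out, and is now held level and still over the ivory card.

**Regrasp along the way:** The tool cannot tilt, so I levelled the rod by pivoting it in lightly squeezed pads against the top of the fixed stand. On the first try the disc slid nearly out of the pads. I set the gauge down on bare table with the jaws opened to about 15 mm, re-pinched it at the disc's centre, and levelled the last 7° on the stand top. So it was briefly not gripped, after it had been drawn out of the flask.

**Last checks:**
- **Level:** about 0.4° off level from the rod line in both views together. With the rod taken as straight along x, the scene camera gave 0.1° and the side camera 1.4°; marking the collar and tip instead gave 0.1° to 3.1°.
- **Tip:** about 2 mm from the card's centre before a final y trim of about 2 mm towards it, and about 20 cm above the table.
- **Stillness:** the arm was at rest with the disc held at 90 N.
- **Surroundings:** the flask, crystal bottle, hair claw and burner look unmoved in the last pictures.

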